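# Load the drying carousel with washed dippers and start it

### The job

Load the drying carousel: first turn its dial to the white mark (off). Then hang every measuring dipper that stands on the worktop by its eye on a free hook, one to a hook, turning the carousel by the blue bar on top to bring each free hook round to the open front, and only when all hang set the dial to the green mark. Let go of everything, and do not disturb the mug, spice jar, tomato and lemon.

Things in the scene. Friction and masses are not known exactly. Their poses are not given: they have to be found in the camera images.
- dryer: Drying carousel, white base plate 270 x 310 mm (x -140 to +130, y -155 to +155 mm), 20 mm thick, fixed to the worktop. Origin: on the carousel's axis, at worktop level; -x is its open front (towards the robot). Dial console at x -140 to -30, y -275 to -145 mm, top at z = 34 mm.
- hood_edge (a point): Middle of the front edge of the clear hood plate, underside (50 mm in front of the rotor axis, 244 mm above the worktop). The plate, z 244 to 250 mm, covers all with dryer x from -50 to +120, y +-150 mm, on two 12 mm posts at x 85, y +-140 mm, so hooks can be loaded only at the front. Axes as the dryer's.
- carousel (a joint): Angle of the six-hook rotor, rad, positive counterclockwise from above, range -12 to 12, light friction (0.08 N m), stays where it is left. At 0 hook_0 points to the front (dryer -x); hook_i points to the front at -i*1.0472 (plus whole turns of 6.2832). The two hooks after hook_3 carry an orange and a green spoon that are fixed there.
- carousel_grip (a point): Centre of the blue bar on top, above the hood, by which the carousel is turned: on the rotor axis, 284 mm above the worktop. Bar 50 mm long, 14 mm thick, z 262 to 292 mm above the worktop, on a disc of radius 27 mm. Its length lies in line with hook_0 (along dryer x at joint 0; the end with the white dot is over hook_0). Axes turn with the rotor, x along the bar.
- hook_0 (a point): Where a dipper hangs on free hook 0: top of the level steel arm (12 mm wide, 8 mm high), 114 mm from the rotor axis, 189 mm above the worktop; a hung dipper's eye rests here (+-13 mm along the arm is good). The arm ends in an upturned tip 141 mm from the axis, 12 mm above the arm's top; a stop of that height is at 90 to 96 mm. Axes: the rotor's.
- hook_1 (a point): Where a dipper hangs on free hook 1: top of the level steel arm (12 mm wide, 8 mm high), 114 mm from the rotor axis, 189 mm above the worktop; a hung dipper's eye rests here (+-13 mm along the arm is good). The arm ends in an upturned tip 141 mm from the axis, 12 mm above the arm's top; a stop of that height is at 90 to 96 mm. Axes: the rotor's.
- hook_2 (a point): Where a dipper hangs on free hook 2: top of the level steel arm (12 mm wide, 8 mm high), 114 mm from the rotor axis, 189 mm above the worktop; a hung dipper's eye rests here (+-13 mm along the arm is good). The arm ends in an upturned tip 141 mm from the axis, 12 mm above the arm's top; a stop of that height is at 90 to 96 mm. Axes: the rotor's.
- hook_3 (a point): Where a dipper hangs on free hook 3: top of the level steel arm (12 mm wide, 8 mm high), 114 mm from the rotor axis, 189 mm above the worktop; a hung dipper's eye rests here (+-13 mm along the arm is good). The arm ends in an upturned tip 141 mm from the axis, 12 mm above the arm's top; a stop of that height is at 90 to 96 mm. Axes: the rotor's.
- dial (a joint): Angle of the selector dial, rad, positive clockwise from above, range 0 to 2.4, with click stops at 0 white (off), 0.6 blue, 1.2 green, 1.8 yellow, 2.4 red; it settles into the nearest stop (about 0.05 to 0.1 N m to leave one).
- dial_grip (a point): Centre of the dial's black grip bar on the console, on the dial's axis, 56 mm above the worktop. Bar 48 mm long, 12 mm thick, z 44 to 66 mm above the worktop, on a disc of radius 26 mm.
- dial_pointer (a point): End of the dial's grip bar with the white line, which points at the coloured marks on the console, 23 mm from the dial's axis; at the green mark it points along dryer +x, at the white mark 1.2 rad counterclockwise from that.
- dipper_blue: Measuring dipper with a blue grip tab, 0.15 kg, 172 mm tall, standing. Origin: centre of its underside, z up. Heavy foot 60 mm across, steel cup on it up to z = 48 mm; a strap from its +x side bends over the axis to an upright eye (see its eye point) with a solid grip tab on top: 14 mm along x, 36 mm along y, z 138 to 172 mm, gripped from above across either.
- dipper_yellow: Measuring dipper with a yellow grip tab, 0.15 kg, 172 mm tall, standing. Origin: centre of its underside, z up. Heavy foot 60 mm across, steel cup on it up to z = 48 mm; a strap from its +x side bends over the axis to an upright eye (see its eye point) with a solid grip tab on top: 14 mm along x, 36 mm along y, z 138 to 172 mm, gripped from above across either.
- dipper_red: Measuring dipper with a red grip tab, 0.15 kg, 172 mm tall, standing. Origin: centre of its underside, z up. Heavy foot 60 mm across, steel cup on it up to z = 48 mm; a strap from its +x side bends over the axis to an upright eye (see its eye point) with a solid grip tab on top: 14 mm along x, 36 mm along y, z 138 to 172 mm, gripped from above across either.
- dipper_white: Measuring dipper with a white grip tab, 0.15 kg, 172 mm tall, standing. Origin: centre of its underside, z up. Heavy foot 60 mm across, steel cup on it up to z = 48 mm; a strap from its +x side bends over the axis to an upright eye (see its eye point) with a solid grip tab on top: 14 mm along x, 36 mm along y, z 138 to 172 mm, gripped from above across either.
- eye_blue (a point): Top of the blue dipper's eye, 138 mm above its foot; it rests on the hook when hung. The eye is an opening in the dipper's y-z plane, 26 mm wide along y, from 34 mm below this point up to it; its roof is an inverted V (142 mm high in the middle, 131 at the sides) that centres on the hook. A hook passes through along x, from either side. Axes as the dipper's.
- eye_yellow (a point): Top of the yellow dipper's eye, 138 mm above its foot; it rests on the hook when hung. The eye is an opening in the dipper's y-z plane, 26 mm wide along y, from 34 mm below this point up to it; its roof is an inverted V (142 mm high in the middle, 131 at the sides) that centres on the hook. A hook passes through along x, from either side. Axes as the dipper's.
- eye_red (a point): Top of the red dipper's eye, 138 mm above its foot; it rests on the hook when hung. The eye is an opening in the dipper's y-z plane, 26 mm wide along y, from 34 mm below this point up to it; its roof is an inverted V (142 mm high in the middle, 131 at the sides) that centres on the hook. A hook passes through along x, from either side. Axes as the dipper's.
- eye_white (a point): Top of the white dipper's eye, 138 mm above its foot; it rests on the hook when hung. The eye is an opening in the dipper's y-z plane, 26 mm wide along y, from 34 mm below this point up to it; its roof is an inverted V (142 mm high in the middle, 131 at the sides) that centres on the hook. A hook passes through along x, from either side. Axes as the dipper's.
- mug: Mug with dots, 95 mm tall, a bystander.
- spice_jar: Spice jar, 44 mm across, 105 mm tall, a bystander.
- tomato: Tomato, 70 mm, a bystander.
- lemon: Lemon, 73 mm long, a bystander.

How it is judged (in metres and radians):
On the way, in this order (a step that is already met when the one before it is completed fails the run):
1. the dial is turned to the white mark (off) (value of joint dial below 0.15 rad), for 0.2 s.
2. every dipper hangs on a free hook, with the dial still at white ((distance between eye_blue and hook_0 below 0.022 m or distance between eye_blue and hook_1 below 0.022 m or distance between eye_blue and hook_2 below 0.022 m or distance between eye_blue and hook_3 below 0.022 m) and angle between each of dipper_blue, dipper_yellow, dipper_red, dipper_white's own z axis and vertical below 0.6 rad and (distance between eye_yellow and hook_0 below 0.022 m or distance between eye_yellow and hook_1 below 0.022 m or distance between eye_yellow and hook_2 below 0.022 m or distance between eye_yellow and hook_3 below 0.022 m) and (distance between eye_red and hook_0 below 0.022 m or distance between eye_red and hook_1 below 0.022 m or distance between eye_red and hook_2 below 0.022 m or distance between eye_red and hook_3 below 0.022 m) and (distance between eye_white and hook_0 below 0.022 m or distance between eye_white and hook_1 below 0.022 m or distance between eye_white and hook_2 below 0.022 m or distance between eye_white and hook_3 below 0.022 m) and horizontal distance between eye_blue and eye_yellow above 0.06 m and horizontal distance between each of eye_blue, eye_yellow and eye_red above 0.06 m and horizontal distance between each of eye_blue, eye_yellow, eye_red and eye_white above 0.06 m and value of joint dial below 0.15 rad), for 0.3 s.
3. the dial is turned to the green mark with the dippers hanging ((distance between eye_blue and hook_0 below 0.022 m or distance between eye_blue and hook_1 below 0.022 m or distance between eye_blue and hook_2 below 0.022 m or distance between eye_blue and hook_3 below 0.022 m) and angle between each of dipper_blue, dipper_yellow, dipper_red, dipper_white's own z axis and vertical below 0.6 rad and (distance between eye_yellow and hook_0 below 0.022 m or distance between eye_yellow and hook_1 below 0.022 m or distance between eye_yellow and hook_2 below 0.022 m or distance between eye_yellow and hook_3 below 0.022 m) and (distance between eye_red and hook_0 below 0.022 m or distance between eye_red and hook_1 below 0.022 m or distance between eye_red and hook_2 below 0.022 m or distance between eye_red and hook_3 below 0.022 m) and (distance between eye_white and hook_0 below 0.022 m or distance between eye_white and hook_1 below 0.022 m or distance between eye_white and hook_2 below 0.022 m or distance between eye_white and hook_3 below 0.022 m) and horizontal distance between eye_blue and eye_yellow above 0.06 m and horizontal distance between each of eye_blue, eye_yellow and eye_red above 0.06 m and horizontal distance between each of eye_blue, eye_yellow, eye_red and eye_white above 0.06 m and value of joint dial between 1.05 and 1.35 rad), for 0.2 s.
At the end, for the whole second after the job is handed in: Each dipper present hangs, its eye within 22 mm of one of the four free hooks' hanging points and its axis within 0.6 rad of vertical (gentle swinging does not matter), each on its own hook (eyes over 60 mm apart); the dial is within 0.15 rad of the green stop (1.2 rad) (all of step 3); the robot touches nothing.
It fails at once if the mug is moved more than 3 cm (distance of mug from where it was at the start of the episode above 0.03 m).
It fails at once if the spice_jar is moved more than 3 cm (distance of spice_jar from where it was at the start of the episode above 0.03 m).
It fails at once if the tomato is moved more than 3 cm (distance of tomato from where it was at the start of the episode above 0.03 m).
It fails at once if the lemon is moved more than 3 cm (distance of lemon from where it was at the start of the episode above 0.03 m).
Of dipper_blue, dipper_yellow, dipper_red, dipper_white only 3 to 4 are there at a start; the rules pass over those that are not, and their reading is None.
At some moment in a run one of dipper_blue, dipper_yellow, dipper_red, dipper_white may be knocked a few centimetres aside while the robot is not near it.
Once in a run the grip may slacken for a moment while it holds something.
It also fails if it takes over 210 s, if anything falls off the work surface, if the arm or the gripper's body presses on something with over 40 N, if the wrist force passes 120 N, or if a joint passes its speed limit or range.

### The arm

A 6-joint arm with a two-finger parallel gripper is mounted at the origin on a cart in front of the work surface, level with it; the furniture and walls round the work are solid. World frame = base frame: x ahead of the robot, y to its left, z up, the work surface at z = 0. Lengths are in m, angles in degrees, forces in N, time in s.
With the tool pointing down it reaches from about 0.275 to 0.85 m from the base axis. Payload 19 kg.
Tool frame: the origin (TCP) lies at the very end of the fingers, on their centre line; the grasp point (between the pads) lies 19 mm behind it; z points along the fingers, y is the line along which they close (so a half turn about z gives the same grasp; the last joint's range is limited). The gripper opens to 85 mm and grips with 20 to 120 N. Pads are 22 mm wide; open, the fingers measure 114 mm over their backs; the gripper's body (76 mm by 85 mm) begins 54 mm behind the grasp point. The pads swing forward as they close: fully open they stand 13 mm farther back than shut.
Start: joints at [61.765, 8.623, 82.357, -0, 89.026, -7.678], TCP at [0.202, 0.538, 0.231] pointing down, gripper open.
Joint ranges: [-160.23, 160.23], [-39.13, 120.54], [6.94, 153.29], [-79.49, 259.48], [9.18, 160.14], [-161.06, 161.06]. Speed limits (degrees/s): [108.29, 108.29, 127.2, 172.46, 172.46, 172.46].

### API

Orientations are given as [roll, pitch, yaw] about the fixed x, y, z axes, in that order (R = Rz(yaw) Ry(pitch) Rx(roll)).
In Python, from cell import r, get_image, camera_info gives the robot as it stands.
- The arm moves only by the shell command python3 -m inch 'ROWS'. ROWS is a JSON object whose one key "steps" holds a list of rows, each an object of numbers: "x", "y", "z": the shift along the tool's x, y, z in m; "wx", "wy", "wz": the turn, a rotation vector about the tool's x, y, z in rad; "claw": the closure, from -1 (fully open) to 1 (shut). A call has 1 to 5 rows; each row shifts and turns the commanded pose from where the row before left it, along the tool's axes as they then stand; what a row does not reach is not made up. A row lasts 1/10 s, in which the tool goes at most 50 mm and 8.59 degrees, less where a joint would pass 70% of its speed; a pose out of reach is approached as far as the arm can. A call is refused whole if a number of a shift passes 0.05 or a number of a turn 0.15, either way. A call with a gripper value outside its range is refused whole. The fingers move at their own pace and stop on an object; the grip force is fixed at half the most. Time passes only in rows, so rows that do not move let the fingers close. It gives the time, the measured TCP pose, the force, the opening and the grip force at its end, in the units of the state.
- r.read_state(): the state, without advancing time (a new reading comes with each control period).
- get_image(name): name is "scene" or "top" or "wrist"; returns (picture, depth): 384x512x3 uint8, red, green, blue; 384x512 float32, m along the optical axis (not along the pixel's ray), 0 where there is no reading.
- camera_info(name): a dict with "camera_matrix" (3x3 intrinsics, pixels), "cam_to_world" (4x4, takes a point from camera to world coordinates). Camera axes: x right, y up, looking along -z (the intrinsics and any distortion apply to the point x, -y, -z); pixel columns grow to the right and rows downward; lengths in m; the calibration is good to about 2 mm. The wrist camera is an equidistant fisheye: a pixel r from the principal point sees the ray r / f radians off the axis. A picture is of the moment at which its call begins: read the wrist's pose just before it. camera_info takes no time and is no camera call; for the wrist camera it gives the pose at the moment of the call.
- r.job_done(): hands the job in; it is judged then, once.
The state is a dict: "time_s": time; "joints": joint angles; "joint_vel": joint speeds; "joint_efforts": joint torques, N m; "ee_pos": TCP position; "ee_rot": TCP orientation; "ft_force": force on the tool from outside, world axes, zero at the start; "torque": the same for the moment, N m; "finger_gap": finger opening in m; "grasp_force": force on a finger pad.
Only numpy, scipy, OpenCV 4.12 (cv2) and the standard library are available. Lean on these libraries where they do the work, as an engineer would, in place of code of your own. Each camera call takes 0.05 s, during which the arm holds its last target. There are 200 camera calls.

## Working session

There is one attempt and no reset: what is moved stays moved. The work goes in short steps, Python scripts to look and compute and a shell command to move; the robot and the scene stay as the last step left them, time stands still between calls to the robot, and variables do not carry over. Pictures are saved under pics/ and viewed, at most 14 in all, crops included, and the job is handed in when it is done.

```bash
ls; mkdir -p pics
cat > h.py <<'E'
import numpy as np, cv2
from cell import r, get_image, camera_info
def snap(name,fn=None):
    ci=camera_info(name); im,d=get_image(name)
    if fn: cv2.imwrite('pics/'+fn,im[:,:,::-1])
    return im,d,np.array(ci['camera_matrix']),np.array(ci['cam_to_world'])
def pts(d,K,T):
    v,u=np.mgrid[:d.shape[0],:d.shape[1]]
    p=np.stack([(u-K[0,2])/K[0,0]*d,-(v-K[1,2])/K[1,1]*d,-d],-1)
    return p@T[:3,:3].T+T[:3,3]
E
python3 - <<'E'
from h import *
for n in('scene','top'):
    im,d,K,T=snap(n,n+'0.png'); print(n,K.tolist(),T.round(3).tolist(),camera_info(n).keys())
    np.savez('/tmp/%s0.npz'%n,im=im,d=d,K=K,T=T)
print(r.read_state())
E
```

```text
pics
scene [[354.49382159712684, 0.0, 250.22686113916993], [0.0, 354.49382159712684, 194.5549332318218], [0.0, 0.0, 1.0]] [[0.478, 0.652, -0.589, -0.038], [-0.878, 0.357, -0.318, -0.318], [0.003, 0.669, 0.743, 0.944], [0.0, 0.0, 0.0, 1.0]] dict_keys(['camera_matrix', 'cam_to_world'])
top [[351.8983130379402, 0.0, 264.04039382587644], [0.0, 351.8983130379402, 189.29003787665712], [0.0, 0.0, 1.0]] [[0.028, 0.987, -0.157, 0.347], [-1.0, 0.027, -0.007, 0.007], [-0.002, 0.157, 0.988, 1.346], [0.0, 0.0, 0.0, 1.0]] dict_keys(['camera_matrix', 'cam_to_world'])
{'time_s': 0.1, 'joints': array([ 6.17638386e+01,  8.64872818e+00,  8.23871782e+01,  1.54518429e-04,
        8.90248469e+01, -7.67710537e+00]), 'joint_vel': array([-0.0610282 , -0.09105707, -0.11832137,  0.01382496,  0.11113522,
       -0.05427631]), 'joint_efforts': array([ 3.62816463e-03, -7.14371538e+01, -5.71798146e+01, -3.28533906e-04,
        7.01713463e-03, -5.63901062e-05]), 'ee_pos': array([0.20184071, 0.53819456, 0.23074818]), 'ee_rot': array([-1.79939812e+02, -8.26915547e-03,  1.59440937e+02]), 'ft_force': array([ 0.25709045, -0.23326079,  0.20370226]), 'torque': array([ 0.05194269, -0.04382215,  0.00193488]), 'grasp_force': 0.0, 'finger_gap': 0.08571604360750856}
```

View pics/scene0.png

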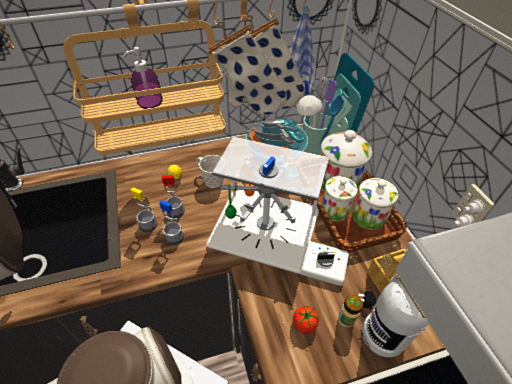

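View pics/top0.png

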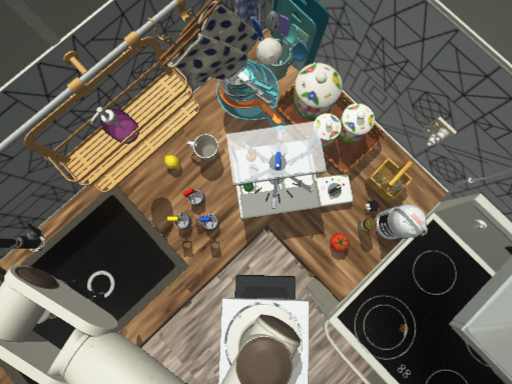

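Three dippers (red, yellow, blue; top view near (189,193), (172,219), (205,219)), carousel bar at top (278,160), dial at (335,189). Now measure by colour and depth.

```bash
cat >> h.py <<'E'
def hsvmask(im,col):
    h=cv2.cvtColor(im,cv2.COLOR_RGB2HSV); H,S,V=[h[:,:,i].astype(int) for i in range(3)]
    R={'red':(H<6)|(H>174),'yellow':(H>24)&(H<34),'blue':(H>105)&(H<128)}[col]
    return R&(S>150)&(V>70)
def dippers(n='top',save=None):
    """tab centre (plane z=.172) and PCA yaw of the tab's long side from depth points at z .15-.19"""
    im,d,K,T=snap(n,save); P=pts(d,K,T)
    for c in('red','yellow','blue'):
        m=hsvmask(im,c)&(P[:,:,2]>.12)&(P[:,:,2]<.32)
        k,l,s,ce=cv2.connectedComponentsWithStats(m.astype('uint8'))
        for i in range(1,k):
            if s[i,4]<12: continue
            q=P[l==i]; t=q[q[:,2]>np.percentile(q[:,2],90)-.015]
            (cx,cy),(w,h),a=cv2.minAreaRect((t[:,:2]*1000).astype('float32'))
            if w<h: a+=90
            print(n,c,'px',ce[i].round(),'n',s[i,4],'top',np.percentile(q[:,2],90).round(3),'cen',np.median(t,0).round(3),'rect %.1f %.1f  %.0fx%.0f long axis %.1f'%(cx,cy,max(w,h),min(w,h),a))
    return im,d,K,T,P
E
python3 - <<'E'
from h import *
for n in('scene','top'): im,d,K,T,P=dippers(n)
    
for n in('scene','top'):
    z=np.load('/tmp/%s0.npz'%n); im=z['im']; P=pts(z['d'],z['K'],z['T'])
    # white base plate z~.02
    hs=cv2.cvtColor(im,cv2.COLOR_RGB2HSV)
    for lo,hi,nm in((.012,.027,'plate'),(.028,.040,'console')):
        m=(abs(P[:,:,2]-(lo+hi)/2)<(hi-lo)/2)&(hs[:,:,1]<50)&(hs[:,:,2]>120)&(P[:,:,0]>.2)
        k,l,s,ce=cv2.connectedComponentsWithStats(m.astype('uint8')); i=1+np.argmax(s[1:,4])
        q=P[l==i]; print(n,nm,s[i],cv2.minAreaRect((q[:,:2]*1000).astype('float32')))
    m=(hs[:,:,2]<60)&(P[:,:,2]>.05)&(P[:,:,2]<.075)&(P[:,:,0]>.3)&(P[:,:,1]<0)
    k,l,s,ce=cv2.connectedComponentsWithStats(m.astype('uint8'))
    for i in range(1,k):
        if s[i,4]>10: q=P[l==i]; print('dark',ce[i],s[i,4],q.mean(0).round(3),cv2.minAreaRect((q[:,:2]*1000).astype('float32')))
z=np.load('/tmp/scene0.npz');a=cv2.resize(z['im'][130:290,200:360,::-1],None,fx=3.5,fy=3.5,interpolation=2)
z=np.load('/tmp/top0.npz');b=cv2.resize(z['im'][110:230,225:365,::-1],None,fx=4,fy=4,interpolation=2)
cv2.imwrite('pics/cs.png',a);cv2.imwrite('pics/ct.png',b)
E
```

```text
scene red px [333. 169.] n 42 top 0.136 cen [ 0.841 -0.157  0.13 ] rect 841.8 -154.6  39x7 long axis 81.8
scene red px [168. 180.] n 115 top 0.172 cen [0.517 0.272 0.169] rect 517.3 272.0  34x13 long axis 118.6
scene yellow px [136. 190.] n 33 top 0.173 cen [0.428 0.319 0.172] rect 428.3 318.7  31x12 long axis 92.6
scene yellow px [392. 195.] n 15 top 0.15 cen [ 0.797 -0.354  0.147] rect 800.8 -354.0  18x8 long axis 171.5
scene blue px [306.  87.] n 49 top 0.26 cen [1.088 0.055 0.255] rect 1094.2 60.0  36x5 long axis 35.3
scene blue px [334. 150.] n 22 top 0.192 cen [ 0.866 -0.143  0.186] rect 867.8 -140.4  22x19 long axis 62.4
scene blue px [268. 166.] n 114 top 0.292 cen [ 0.604 -0.029  0.29 ] rect 607.4 -26.7  48x13 long axis 176.9
scene blue px [359. 171.] n 25 top 0.136 cen [ 0.871 -0.232  0.131] rect 874.5 -234.9  28x6 long axis 145.7
scene blue px [166. 206.] n 105 top 0.172 cen [0.426 0.209 0.169] rect 429.2 210.9  35x14 long axis 93.5
top red px [188. 192.] n 51 top 0.175 cen [0.518 0.271 0.171] rect 518.8 271.3  34x14 long axis 125.9
top yellow px [173. 218.] n 40 top 0.175
[... 872 characters left out ...]
059] ((401.7941589355469, -448.0616760253906), (76.31188201904297, 19.136573791503906), 73.50433349609375)
top plate [ 237  174   83   45 2229] ((535.1519775390625, -39.63548278808594), (128.35948181152344, 307.1693420410156), 10.062049865722656)
top console [316 175  37  31 739] ((562.0858154296875, -248.29527282714844), (108.10941314697266, 128.47650146484375), 9.810295104980469)
dark [333.52173913 189.86956522] 23 [ 0.556 -0.24   0.067] ((557.8356323242188, -243.15834045410156), (9.941915512084961, 36.17673873901367), 28.935300827026367)
dark [381.3125 219.25  ] 16 [ 0.453 -0.415  0.062] ((452.67022705078125, -414.4642333984375), (2.7333738803863525, 26.810138702392578), 72.5147476196289)
```

View pics/cs.png

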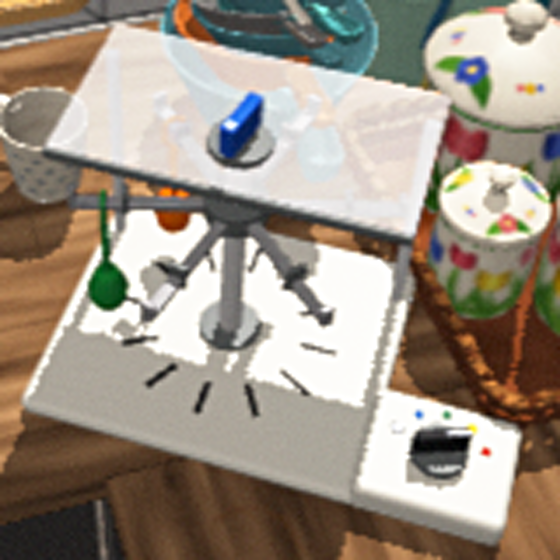

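View pics/ct.png

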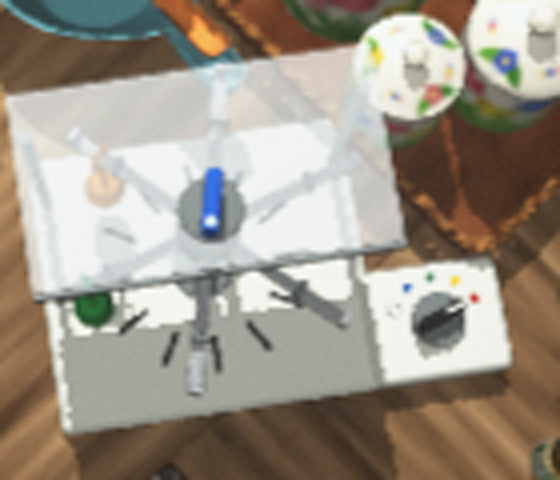

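The scene crop shows the dial pointing at red (pointer end about (470,432)). The top crop puts the bar's white dot at the front end (211,226), with hook_0 at the front and the green spoon to its left. That gives dryer yaw of about 10°, axis about (0.609, -0.0255), carousel about -13°, and the dial at red (bar at -59° world).

```bash
cat > go.py <<'E'
import sys,numpy as np
from scipy.spatial.transform import Rotation as Ro
from cell import r
s=r.read_state(); x,y,z,w=map(float,sys.argv[1:5])
R=Ro.from_euler('xyz',s['ee_rot'],degrees=True); G=Ro.from_euler('xyz',[180,0,w],degrees=True)
d=np.array([x,y,z])-s['ee_pos']; rv=(R.inv()*G).as_rotvec()
print('t %.1f pos'%s['time_s'],s['ee_pos'].round(4),'rot',s['ee_rot'].round(1),'gap %.4f gf %.1f'%(s['finger_gap'],s['grasp_force']),'F',s['ft_force'].round(1),'j6 %.0f'%s['joints'][5])
print('shift now axes',R.inv().apply(d).round(4),'after turn axes',G.inv().apply(d).round(4),'turn',rv.round(3))
E
python3 go.py 0.56 -0.2465 0.20 -59
python3 -m inch '{"steps":[{"z":-0.04},{"z":-0.04},{"z":-0.04},{"wz":0.15},{"wz":0.15}]}'; python3 go.py 0.56 -0.2465 0.20 -59
```

```text
t 0.2 pos [0.2018 0.5382 0.2309] rot [-180.    -0.   159.4] gap 0.0853 gf 0.0 F [0.3 0.3 0.1] j6 -8
shift now axes [-0.6109 -0.609   0.0313] after turn axes [0.8571 0.0972 0.0309] turn [-0.000e+00 -1.000e-03 -2.471e+00]
t 0.2 pos [0.2018 0.5382 0.2309] rot [-180.    -0.   159.4] gap 0.0853 gf 0.0 F [0.3 0.3 0.1] j6 -8
shift now axes [-0.6109 -0.609   0.0313] after turn axes [0.8571 0.0972 0.0309] turn [-0.000e+00 -1.000e-03 -2.471e+00]validation failed for argument at $.st...
```

```bash
python3 -m inch '{"steps":[{"x":0,"y":0,"z":-0.04,"wx":0,"wy":0,"wz":0.15,"claw":-1}]}'; echo; python3 -m inch --help | head -20; python3 go.py 0.56 -0.2465 0.20 -59
```

```text
time_s: 0.3
ee_pos: [0.2012, 0.537, 0.2669]
ee_rot: [-179.5, 0.0, 150.9]
ft_force: [0.2, 0.2, 0.7]
finger_gap: 0.0855
grasp_force: 0.0

t 0.3 pos [0.2012 0.537  0.2669] rot [-179.5    0.   150.9] gap 0.0855 gf 0.0 F [0.2 0.2 0.7] j6 1
shift now axes [-0.695  -0.509   0.0713] after turn axes [0.8564 0.096  0.0669] turn [-0.003 -0.011 -2.621]invalid input: not JSON, or not a number
```

```bash
python3 -m inch '{"steps":[{"x":0,"y":0,"z":-0.04,"wx":0,"wy":0,"wz":0,"claw":-1},{"x":0,"y":0,"z":-0.04,"wx":0,"wy":0,"wz":0,"claw":-1},{"x":-0.035,"y":-0.025,"z":0,"wx":0,"wy":0,"wz":0,"claw":-1},{"x":-0.035,"y":-0.025,"z":0,"wx":0,"wy":0,"wz":0,"claw":-1},{"x":-0.035,"y":-0.025,"z":0,"wx":0,"wy":0,"wz":0,"claw":-1}]}' >/dev/null
for i in 1 2 3; do python3 -m inch '{"steps":[{"x":-0.035,"y":-0.025,"z":0,"wx":0,"wy":0,"wz":0,"claw":-1},{"x":-0.035,"y":-0.025,"z":0,"wx":0,"wy":0,"wz":0,"claw":-1},{"x":-0.035,"y":-0.025,"z":0,"wx":0,"wy":0,"wz":0,"claw":-1},{"x":-0.035,"y":-0.025,"z":0,"wx":0,"wy":0,"wz":0,"claw":-1},{"x":-0.035,"y":-0.025,"z":0,"wx":0,"wy":0,"wz":0,"claw":-1}]}' | head -2; done
for i in 1 2 3 4 5; do python3 -m inch '{"steps":[{"x":0,"y":0,"z":0,"wx":0,"wy":0,"wz":0.147,"claw":-1},{"x":0,"y":0,"z":0,"wx":0,"wy":0,"wz":0.147,"claw":-1},{"x":0,"y":0,"z":0,"wx":0,"wy":0,"wz":0.147,"claw":-1},{"x":0,"y":0,"z":0,"wx":0,"wy":0,"wz":0.147,"claw":-1},{"x":0,"y":0,"z":0,"wx":0,"wy":0,"wz":0.147,"claw":-1}]}' >/dev/null; done
python3 go.py 0.56 -0.2465 0.20 -59
```

```text
time_s: 1.3
ee_pos: [0.3492, 0.2257, 0.3514]
time_s: 1.8
ee_pos: [0.4413, 0.0311, 0.3514]
time_s: 2.3
ee_pos: [0.5333, -0.1634, 0.3512]
t 4.8 pos [ 0.5329 -0.1615  0.3511] rot [180.    0.  -60.1] gap 0.0854 gf 0.0 F [-0.2 -0.2  0.5] j6 125
shift now axes [0.0872 0.0189 0.1511] after turn axes [0.0868 0.0205 0.1511] turn [ 0.     0.    -0.019]
```

```bash
python3 -m inch '{"steps":[{"x":0.043,"y":0.01,"z":0,"wx":0,"wy":0,"wz":0,"claw":-1},{"x":0.043,"y":0.01,"z":0,"wx":0,"wy":0,"wz":0,"claw":-1},{"x":0,"y":0,"z":0.05,"wx":0,"wy":0,"wz":0,"claw":-1},{"x":0,"y":0,"z":0.05,"wx":0,"wy":0,"wz":0,"claw":-1},{"x":0,"y":0,"z":0.0,"wx":0,"wy":0,"wz":0,"claw":-1}]}' >/dev/null
cat >> h.py <<'E'
def wpts(d,K,T):
    v,u=np.mgrid[:d.shape[0],:d.shape[1]]; a=(u-K[0,2])/K[0,0]; b=(v-K[1,2])/K[1,1]
    th=np.hypot(a,b)+1e-9; t=np.tan(np.minimum(th,1.5)); 
    p=np.stack([a/th*t*d,-b/th*t*d,-d],-1)
    return p@T[:3,:3].T+T[:3,3]
E
python3 - <<'E'
from h import *
im,d,K,T=snap('wrist','w1.png'); P=wpts(d,K,T); print(K.tolist(),T.round(3).tolist())
g=im.max(2)
m=(P[:,:,2]>.055)&(P[:,:,2]<.075)&(np.hypot(P[:,:,0]-.56,P[:,:,1]+.2465)<.05)
q=P[m]; print(m.sum(),q.mean(0) if m.any() else 0, cv2.minAreaRect((q[:,:2]*1000).astype('float32')))
E
python3 go.py 0.56 -0.2465 0.05 -59
```

```text
[[297.3186396354542, 0.0, 259.0860485187169], [0.0, 297.3186396354542, 188.002120988423], [0.0, 0.0, 1.0]] [[-0.864, 0.474, 0.173, 0.599], [-0.504, -0.815, -0.286, -0.319], [0.006, -0.334, 0.942, 0.386], [0.0, 0.0, 0.0, 1.0]]
453 [ 0.56235118 -0.25074498  0.06563006] ((561.8635864257812, -249.41033935546875), (11.24792194366455, 47.98002243041992), 30.28934097290039)
t 5.3 pos [ 0.558  -0.2454  0.2494] rot [179.8   0.3 -59.7] gap 0.0855 gf 0.0 F [0.7 0.6 0.6] j6 119
shift now axes [ 0.0029 -0.0017  0.1994] after turn axes [ 0.0019 -0.0011  0.1994] turn [ 0.003  0.005 -0.013]
```

View pics/w1.png

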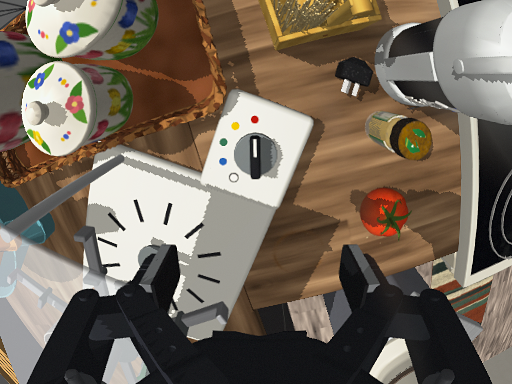

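The wrist view shows the bar at (255,155) with its white line pointing at red (255,120). Depth gives a clean 11x48 mm bar centred at (0.562,-0.2495).

```bash
python3 go.py 0.562 -0.2495 0.05 -59.5
python3 -m inch '{"steps":[{"x":0.006,"y":-0.001,"z":0.04,"wx":0,"wy":0,"wz":0,"claw":-0.2},{"x":0,"y":0,"z":0.04,"wx":0,"wy":0,"wz":0,"claw":-0.2},{"x":0,"y":0,"z":0.04,"wx":0,"wy":0,"wz":0,"claw":-0.2},{"x":0,"y":0,"z":0.04,"wx":0,"wy":0,"wz":0,"claw":-0.2},{"x":0,"y":0,"z":0.02,"wx":0,"wy":0,"wz":0,"claw":-0.2}]}' >/dev/null; python3 go.py 0.562 -0.2495 0.05 -59.5
```

```text
t 5.3 pos [ 0.558  -0.2454  0.2494] rot [179.8   0.3 -59.7] gap 0.0855 gf 0.0 F [0.7 0.6 0.6] j6 119
shift now axes [ 0.0064 -0.0019  0.1993] after turn axes [ 0.0055 -0.0013  0.1994] turn [ 0.003  0.005 -0.004]
t 5.8 pos [ 0.5637 -0.2508  0.0717] rot [-180.    -0.   -59.7] gap 0.0511 gf 0.0 F [ 0.  -0.6  0.6] j6 119
shift now axes [-0.0019  0.0008  0.0217] after turn axes [-0.0019  0.0008  0.0217] turn [-0.    -0.001 -0.003]
```

```bash
python3 -m inch '{"steps":[{"x":-0.001,"y":0,"z":0.022,"wx":0,"wy":0,"wz":0,"claw":-0.2},{"x":0,"y":0,"z":0,"wx":0,"wy":0,"wz":0,"claw":1},{"x":0,"y":0,"z":0,"wx":0,"wy":0,"wz":0,"claw":1},{"x":0,"y":0,"z":0,"wx":0,"wy":0,"wz":0,"claw":1},{"x":0,"y":0,"z":0,"wx":0,"wy":0,"wz":0,"claw":1}]}' 
for i in 1 2 3; do python3 -m inch '{"steps":[{"x":0,"y":0,"z":0,"wx":0,"wy":0,"wz":-0.148,"claw":1},{"x":0,"y":0,"z":0,"wx":0,"wy":0,"wz":-0.148,"claw":1},{"x":0,"y":0,"z":0,"wx":0,"wy":0,"wz":-0.148,"claw":1},{"x":0,"y":0,"z":0,"wx":0,"wy":0,"wz":-0.148,"claw":1},{"x":0,"y":0,"z":0,"wx":0,"wy":0,"wz":-0.148,"claw":1}]}';done; python3 go.py 0.562 -0.2495 0.05 78.5
```

```text
time_s: 6.35
ee_pos: [0.5642, -0.2503, 0.0525]
ee_rot: [-179.8, -0.2, -59.7]
ft_force: [2.3, 2.0, 7.5]
finger_gap: 0.0102
grasp_force: 60.7
time_s: 6.85
ee_pos: [0.5652, -0.2493, 0.0526]
ee_rot: [-179.9, -0.4, -17.0]
ft_force: [12.0, 10.6, 6.7]
finger_gap: 0.0102
grasp_force: 68.8
time_s: 7.35
ee_pos: [0.5652, -0.2474, 0.0526]
ee_rot: [180.0, -0.4, 25.5]
ft_force: [10.8, 27.6, 11.1]
finger_gap: 0.0099
grasp_force: 65.3
time_s: 7.85
ee_pos: [0.5641, -0.2461, 0.0525]
ee_rot: [179.9, -0.3, 67.9]
ft_force: [-1.8, 36.6, 21.8]
finger_gap: 0.0101
grasp_force: 66.7
t 7.8 pos [ 0.5641 -0.2461  0.0525] rot [179.9  -0.3  67.9] gap 0.0101 gf 66.7 F [-1.8 36.6 21.8] j6 -9
shift now axes [-0.0039 -0.0007  0.0025] after turn axes [-0.0037 -0.0014  0.0025] turn [ 0.002 -0.006 -0.185]
```

```bash
python3 -m inch '{"steps":[{"x":0.003,"y":0,"z":0,"wx":0,"wy":0,"wz":-0.1,"claw":1},{"x":0,"y":0,"z":0,"wx":0,"wy":0,"wz":-0.08,"claw":1},{"x":0,"y":0,"z":0,"wx":0,"wy":0,"wz":0,"claw":1},{"x":0,"y":0,"z":0,"wx":0,"wy":0,"wz":0,"claw":-0.2},{"x":0,"y":0,"z":0,"wx":0,"wy":0,"wz":0,"claw":-0.2}]}' 
python3 -m inch '{"steps":[{"x":0,"y":0,"z":-0.04,"wx":0,"wy":0,"wz":0,"claw":-0.2},{"x":0,"y":0,"z":-0.05,"wx":0,"wy":0,"wz":0,"claw":-0.2},{"x":0,"y":0,"z":-0.05,"wx":0,"wy":0,"wz":0,"claw":-0.2},{"x":0,"y":0,"z":-0.05,"wx":0,"wy":0,"wz":0,"claw":-1},{"x":0,"y":0,"z":0,"wx":0,"wy":0,"wz":0,"claw":-1}]}'
python3 - <<'E'
from h import *
im,d,K,T=snap('wrist','w2.png'); P=wpts(d,K,T)
m=(P[:,:,2]>.055)&(P[:,:,2]<.075)&(np.hypot(P[:,:,0]-.56,P[:,:,1]+.2465)<.05)
q=P[m]; print('dial',m.sum(), cv2.minAreaRect((q[:,:2]*1000).astype('float32')))
dippers('top'); dippers('scene')
E
python3 go.py 0.429 0.210 0.33 182
```

```text
time_s: 8.35
ee_pos: [0.5644, -0.2474, 0.0512]
ee_rot: [179.9, 0.1, 77.8]
ft_force: [0.9, -0.9, 0.7]
finger_gap: 0.0383
grasp_force: 0.0
time_s: 8.85
ee_pos: [0.5653, -0.2481, 0.2482]
ee_rot: [179.4, 0.2, 77.8]
ft_force: [-0.2, 0.2, 0.3]
finger_gap: 0.0779
grasp_force: 0.0
dial 441 ((562.3147583007812, -249.2195587158203), (48.01089859008789, 11.921299934387207), 79.2613754272461)
top red px [188. 192.] n 48 top 0.175 cen [0.518 0.271 0.172] rect 519.0 271.5  34x16 long axis 129.6
top yellow px [173. 218.] n 41 top 0.174 cen [0.428 0.316 0.172] rect 427.2 316.0  33x10 long axis 91.4
top blue px [255.  22.] n 18 top 0.264 cen [1.092 0.059 0.26 ] rect 1095.0 60.0  34x4 long axis 33.9
top blue px [278. 158.] n 43 top 0.295 cen [ 0.613 -0.026  0.293] rect 613.4 -24.9  39x9 long axis 0.7
top blue px [204. 219.] n 41 top 0.176 cen [0.429 0.212 0.172] rect 430.2 212.0  33x10 long axis 91.1
t 9.0 pos [ 0.5635 -0.2471  0.2397] rot [180.    0.   77.8] gap 0.0853 gf 0.0 F [ 0.5  1.  -0.2] j6 -19
shift now axes [ 0.4182 -0.2281 -0.0906] after turn axes [ 0.1185  0.4615 -0.0903] turn [ 0.000e+00  1.000e-03 -1.819e+00]
```

```bash
python3 -m inch '{"steps":[{"x":0,"y":0,"z":-0.045,"wx":0,"wy":0,"wz":0,"claw":-1},{"x":0,"y":0,"z":-0.045,"wx":0,"wy":0,"wz":0,"claw":-1},{"x":0.038,"y":-0.0207,"z":0,"wx":0,"wy":0,"wz":0,"claw":-1},{"x":0.038,"y":-0.0207,"z":0,"wx":0,"wy":0,"wz":0,"claw":-1},{"x":0.038,"y":-0.0207,"z":0,"wx":0,"wy":0,"wz":0,"claw":-1}]}' >/dev/null
python3 -m inch '{"steps":[{"x":0.038,"y":-0.0207,"z":0,"wx":0,"wy":0,"wz":0,"claw":-1},{"x":0.038,"y":-0.0207,"z":0,"wx":0,"wy":0,"wz":0,"claw":-1},{"x":0.038,"y":-0.0207,"z":0,"wx":0,"wy":0,"wz":0,"claw":-1},{"x":0.038,"y":-0.0207,"z":0,"wx":0,"wy":0,"wz":0,"claw":-1},{"x":0.038,"y":-0.0207,"z":0,"wx":0,"wy":0,"wz":0,"claw":-1}]}' >/dev/null
for i in 1 2 3; do python3 -m inch '{"steps":[{"x":0,"y":0,"z":0,"wx":0,"wy":0,"wz":-0.15,"claw":-1},{"x":0,"y":0,"z":0,"wx":0,"wy":0,"wz":-0.15,"claw":-1},{"x":0,"y":0,"z":0,"wx":0,"wy":0,"wz":-0.15,"claw":-1},{"x":0,"y":0,"z":0,"wx":0,"wy":0,"wz":-0.15,"claw":-1},{"x":0,"y":0,"z":0,"wx":0,"wy":0,"wz":0,"claw":-1}]}' >/dev/null; done
cat >> h.py <<'E'
def wtabs(fn=None):
    im,d,K,T=snap('wrist',fn); P=wpts(d,K,T)
    for c in('red','yellow','blue'):
        m=hsvmask(im,c)&(P[:,:,2]>.13)&(P[:,:,2]<.31)
        k,l,s,ce=cv2.connectedComponentsWithStats(m.astype('uint8'))
        for i in range(1,k):
            if s[i,4]<40: continue
            q=P[l==i]; zt=np.percentile(q[:,2],95); t=q[abs(q[:,2]-zt)<.004]
            rr=cv2.minAreaRect((t[:,:2]*1000).astype('float32')); a=rr[2]+(90 if rr[1][0]<rr[1][1] else 0)
            print('W',c,ce[i].round(),len(t),'ztop %.3f'%zt,'cen %.1f %.1f size %.0fx%.0f long %.1f'%(*rr[0],max(rr[1]),min(rr[1]),a))
    return im,d,K,T,P
E
python3 -c "
from h import *
wtabs('w3.png')"
python3 go.py 0.429 0.210 0.25 182
```

```text
W red [407. 212.] 243 ztop 0.172 cen 518.7 270.9 size 35x15 long 119.7
W yellow [447. 143.] 229 ztop 0.173 cen 427.7 316.7 size 35x13 long 90.4
W blue [373. 139.] 340 ztop 0.173 cen 428.3 210.5 size 35x13 long 93.7
t 11.6 pos [0.4659 0.0852 0.329 ] rot [-180.    -0.  -179.6] gap 0.0856 gf 0.0 F [-0.9  1.1 -0.3] j6 -89
shift now axes [0.036  0.1251 0.079 ] after turn axes [0.0325 0.126  0.079 ] turn [-0.    -0.001 -0.028]
```

View pics/w3.png

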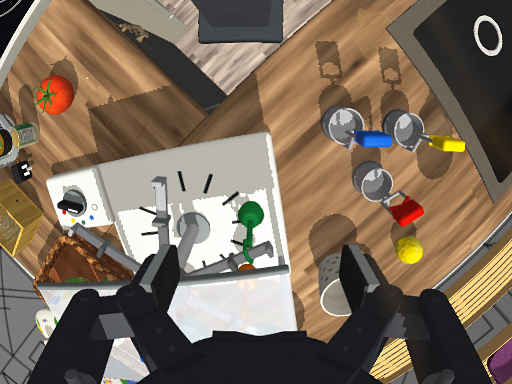

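Wrist view: blue tab at (373,139), yellow at (447,143), red at (407,212), dial at white, hook_0 arm at (160,210). Going for blue.

```bash
python3 -m inch '{"steps":[{"x":0.018,"y":0.042,"z":0,"wx":0,"wy":0,"wz":0,"claw":-1},{"x":0.018,"y":0.042,"z":0,"wx":0,"wy":0,"wz":0,"claw":-1},{"x":0.002,"y":0.041,"z":0.04,"wx":0,"wy":0,"wz":0.06,"claw":-1},{"x":0,"y":0,"z":0.04,"wx":0,"wy":0,"wz":0,"claw":-1},{"x":0,"y":0,"z":0,"wx":0,"wy":0,"wz":0,"claw":-1}]}' >/dev/null
python3 go.py 0.4285 0.2105 0.143 183.5
```

```text
t 12.1 pos [0.4243 0.2046 0.25  ] rot [-179.9   -0.4  177.1] gap 0.0853 gf 0.0 F [-0.5 -0.9  0.3] j6 -71
shift now axes [-0.0047  0.0064  0.107 ] after turn axes [-0.0046  0.0057  0.107 ] turn [-0.002 -0.007 -0.111]
```

```bash
python3 -m inch '{"steps":[{"x":-0.0045,"y":0.006,"z":0,"wx":0,"wy":0,"wz":-0.11,"claw":-0.6},{"x":0,"y":0,"z":0.04,"wx":0,"wy":0,"wz":0,"claw":-0.6},{"x":0,"y":0,"z":0.04,"wx":0,"wy":0,"wz":0,"claw":-0.6},{"x":0,"y":0,"z":0.027,"wx":0,"wy":0,"wz":0,"claw":-0.6},{"x":0,"y":0,"z":0,"wx":0,"wy":0,"wz":0,"claw":-0.6}]}' >/dev/null
python3 go.py 0.4285 0.2105 0.143 183.5
python3 -m inch '{"steps":[{"x":0,"y":0,"z":0,"wx":0,"wy":0,"wz":0,"claw":1},{"x":0,"y":0,"z":0,"wx":0,"wy":0,"wz":0,"claw":1},{"x":0,"y":0,"z":0,"wx":0,"wy":0,"wz":0,"claw":1},{"x":0,"y":0,"z":-0.02,"wx":0,"wy":0,"wz":0,"claw":1},{"x":0,"y":0,"z":-0.02,"wx":0,"wy":0,"wz":0,"claw":1}]}'
python3 -c "
import numpy as np
O=np.array([.609,-.0255])
for a in(177,190):
  for R in(.19,.114): print(a,R,(O+R*np.array([np.cos(np.radians(a)),np.sin(np.radians(a))])).round(4))"
```

```text
t 12.6 pos [0.4305 0.2092 0.1461] rot [-179.9   -0.2 -176.5] gap 0.0682 gf 0.0 F [0.4 0.4 0.7] j6 -77
shift now axes [0.0019 0.0014 0.0031] after turn axes [0.0019 0.0014 0.0031] turn [-0.001 -0.004 -0.001]
time_s: 13.05
ee_pos: [0.4312, 0.2101, 0.1893]
ee_rot: [180.0, 0.0, -176.3]
ft_force: [-0.3, -0.6, -1.7]
finger_gap: 0.0346
grasp_force: 60.4
177 0.19 [ 0.4193 -0.0156]
177 0.114 [ 0.4952 -0.0195]
190 0.19 [ 0.4219 -0.0585]
190 0.114 [ 0.4967 -0.0453]
```

```bash
python3 -m inch '{"steps":[{"x":0,"y":0,"z":-0.025,"wx":0,"wy":0,"wz":0,"claw":1},{"x":0.001,"y":-0.045,"z":0,"wx":0,"wy":0,"wz":0,"claw":1},{"x":0.001,"y":-0.045,"z":0,"wx":0,"wy":0,"wz":0,"claw":1},{"x":0.001,"y":-0.045,"z":0,"wx":0,"wy":0,"wz":0,"claw":1},{"x":0.001,"y":0,"z":0,"wx":0,"wy":0,"wz":0,"claw":1}]}'
cat >> h.py <<'E'
def hooks(P,O=(.609,-.0255)):
    v=P[:,:,:2]-np.array(O); R=np.hypot(v[...,0],v[...,1]); a=np.degrees(np.arctan2(v[...,1],v[...,0]))%360
    m=(P[:,:,2]>.178)&(P[:,:,2]<.206)&(R>.07)&(R<.15)&(a>130)&(a<290)
    k,l,s,ce=cv2.connectedComponentsWithStats(m.astype('uint8'))
    for i in range(1,k):
        if s[i,4]>=10:
            q=P[l==i]; rr=cv2.minAreaRect((q[:,:2]*1000).astype('float32'))
            vx,vy,x0,y0=cv2.fitLine((q[:,:2]*1000).astype('float32'),cv2.DIST_HUBER,0,.01,.01).ravel()
            n=np.array([-vy,vx]); off=(np.array(O)*1000-[x0,y0])@n
            print('hook n',s[i,4],'R %.3f-%.3f'%(R[l==i].min(),R[l==i].max()),'ang med %.1f'%np.median(a[l==i]),'line %.1f'%(np.degrees(np.arctan2(vy,vx))%180),'axis off line %.1fmm'%off,'rect',np.round(rr[1]),'z',np.round(np.percentile(q[:,2],[5,50,95]),3))
E
python3 - <<'E'
from h import *
im,d,K,T,P=dippers('top'); hooks(P)
im,d,K,T,P=wtabs('w4.png'); hooks(P)
E
python3 go.py 0.419 -0.0155 0.215 178
```

```text
time_s: 13.55
ee_pos: [0.4365, 0.071, 0.214]
ee_rot: [-179.9, 0.1, -176.5]
ft_force: [0.4, 0.3, -1.0]
finger_gap: 0.0344
grasp_force: 61.2
top red px [188. 192.] n 49 top 0.175 cen [0.518 0.271 0.171] rect 519.0 271.5  33x15 long axis 122.8
top yellow px [173. 218.] n 38 top 0.175 cen [0.428 0.316 0.172] rect 427.2 316.6  32x10 long axis 92.1
top blue px [257.  27.] n 65 top 0.262 cen [1.091 0.057 0.257] rect 1079.6 54.7  69x12 long axis 19.0
top blue px [278. 158.] n 43 top 0.295 cen [ 0.613 -0.026  0.293] rect 613.4 -24.9  38x9 long axis 1.0
hook n 86 R 0.071-0.142 ang med 236.8 line 56.6 axis off line 0.4mm rect [72. 15.] z [0.184 0.19  0.202]
hook n 64 R 0.072-0.140 ang med 178.3 line 1.0 axis off line -4.9mm rect [68. 13.] z [0.188 0.191 0.201]
W red [449. 290.] 297 ztop 0.172 cen 518.7 271.0 size 35x15 long 121.5
W yellow [501. 207.] 80 ztop 0.171 cen 428.0 301.9 size 12x8 long 10.0
W blue [259. 246.] 981 ztop 0.236 cen 432.5 71.7 size 35x14 long 93.9
hook n 615 R 0.110-0.142 ang med 176.8 line 170.8 axis off line 14.2mm rect [13. 32.] z [0.183 0.19  0.201]
hook n 890 R 0.079-0.142 ang med 234.7 line 57.6 axis off line -5.9mm rect [63. 17.] z [0.182 0.189 0.201]
hook n 23 R 0.071-0.083 ang med 175.7 line 143.0 axis off line 42.2mm rect [ 2. 14.] z [0.185 0.189 0.19 ]
t 13.7 pos [0.4363 0.0743 0.2138] rot [-1.800e+02  1.000e-01 -1.764e+02] gap 0.0345 gf 61.2 F [ 0.1 -0.  -1.7] j6 -94
shift now axes [ 0.0229 -0.0886 -0.0013] after turn axes [ 0.0142 -0.0904 -0.0012] turn [0.    0.002 0.098]
```

```bash
python3 go.py 0.428 -0.013 0.217 176.9
python3 -m inch '{"steps":[{"x":0.007,"y":-0.029,"z":0,"wx":0,"wy":0,"wz":0,"claw":1},{"x":0.007,"y":-0.03,"z":-0.003,"wx":0,"wy":0,"wz":0,"claw":1},{"x":0,"y":-0.027,"z":0,"wx":0,"wy":0,"wz":0.115,"claw":1},{"x":0,"y":0,"z":0,"wx":0,"wy":0,"wz":0,"claw":1},{"x":0,"y":0,"z":0,"wx":0,"wy":0,"wz":0,"claw":1}]}' >/dev/null
python3 go.py 0.428 -0.013 0.217 176.9
python3 - <<'E'
from h import *
im,d,K,T,P=wtabs('w5.png'); hooks(P)
E
```

```text
t 13.7 pos [0.4363 0.0743 0.2138] rot [-1.800e+02  1.000e-01 -1.764e+02] gap 0.0345 gf 61.2 F [ 0.1 -0.  -1.7] j6 -94
shift now axes [ 0.0138 -0.0866 -0.0033] after turn axes [ 0.0036 -0.0877 -0.0032] turn [0.    0.002 0.117]
t 14.2 pos [ 0.4279 -0.0109  0.216 ] rot [180.    0.  177.2] gap 0.0347 gf 61.5 F [-0.   0.1 -1.8] j6 -99
shift now axes [-0.0002 -0.0021 -0.001 ] after turn axes [-0.0002 -0.0021 -0.001 ] turn [0.    0.001 0.006]
W red [505. 265.] 49 ztop 0.170 cen 524.4 257.0 size 13x7 long 7.8
W blue [258. 247.] 1104 ztop 0.238 cen 424.0 -11.9 size 35x14 long 86.9
hook n 1064 R 0.095-0.142 ang med 177.6 line 176.8 axis off line 1.5mm rect [15. 48.] z [0.187 0.19  0.201]
hook n 324 R 0.084-0.104 ang med 233.6 line 61.1 axis off line -12.3mm rect [18. 17.] z [0.181 0.189 0.201]
```

View pics/w5.png

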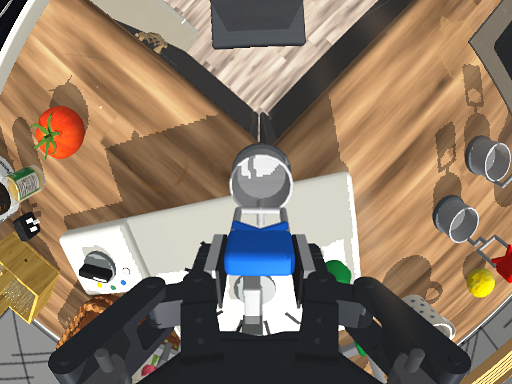

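```bash
python3 -m inch '{"steps":[{"x":0,"y":-0.004,"z":-0.001,"wx":0,"wy":0,"wz":0,"claw":1},{"x":0,"y":0,"z":0,"wx":0,"wy":0,"wz":0,"claw":1},{"x":-0.015,"y":0,"z":0,"wx":0,"wy":0,"wz":0,"claw":1},{"x":-0.015,"y":0,"z":0,"wx":0,"wy":0,"wz":0,"claw":1},{"x":-0.012,"y":0,"z":0,"wx":0,"wy":0,"wz":0,"claw":1}]}'
python3 -m inch '{"steps":[{"x":-0.01,"y":0,"z":0,"wx":0,"wy":0,"wz":0,"claw":1},{"x":-0.01,"y":0,"z":0,"wx":0,"wy":0,"wz":0,"claw":1},{"x":-0.008,"y":0,"z":0,"wx":0,"wy":0,"wz":0,"claw":1},{"x":0,"y":0,"z":0,"wx":0,"wy":0,"wz":0,"claw":1},{"x":0,"y":0,"z":0,"wx":0,"wy":0,"wz":0,"claw":1}]}'
python3 - <<'E'
from h import *
im,d,K,T,P=wtabs('w6.png'); hooks(P)
E
```

```text
time_s: 14.7
ee_pos: [0.4702, -0.0172, 0.2164]
ee_rot: [-180.0, 0.0, 177.3]
ft_force: [-1.1, 0.1, -2.3]
finger_gap: 0.0347
grasp_force: 61.5
time_s: 15.2
ee_pos: [0.4973, -0.0189, 0.2163]
ee_rot: [-180.0, -0.0, 177.2]
ft_force: [0.0, -0.4, -0.7]
finger_gap: 0.035
grasp_force: 61.5
W blue [259. 251.] 1636 ztop 0.239 cen 493.4 -19.8 size 35x14 long 86.3
hook n 1032 R 0.112-0.141 ang med 178.0 line 166.1 axis off line 26.7mm rect [23. 29.] z [0.185 0.189 0.203]
hook n 162 R 0.116-0.123 ang med 170.2 line 46.6 axis off line -99.7mm rect [8. 9.] z [0.18  0.202 0.205]
hook n 697 R 0.111-0.143 ang med 235.1 line 55.7 axis off line -1.2mm rect [31. 14.] z [0.183 0.189 0.201]
hook n 82 R 0.070-0.075 ang med 178.5 line 88.7 axis off line -72.0mm rect [11.  5.] z [0.188 0.189 0.19 ]
```

View pics/w6.png

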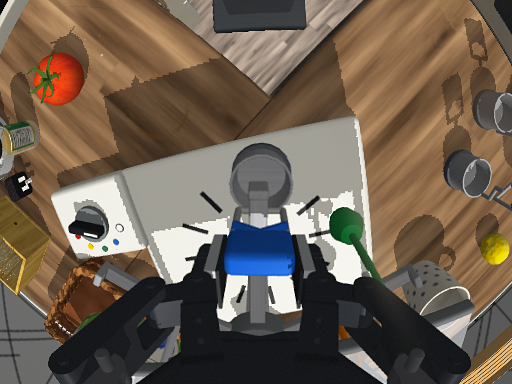

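The hook passes cleanly through the eye (tip visible at (258,195), arm at (258,300)). Lowering and releasing.

```bash
python3 -m inch '{"steps":[{"x":0,"y":0,"z":0.008,"wx":0,"wy":0,"wz":0,"claw":1},{"x":0,"y":0,"z":0.006,"wx":0,"wy":0,"wz":0,"claw":1},{"x":0,"y":0,"z":0.003,"wx":0,"wy":0,"wz":0,"claw":1},{"x":0,"y":0,"z":0,"wx":0,"wy":0,"wz":0,"claw":1},{"x":0,"y":0,"z":0,"wx":0,"wy":0,"wz":0,"claw":1}]}'
python3 -m inch '{"steps":[{"x":0,"y":0,"z":0,"wx":0,"wy":0,"wz":0,"claw":-0.5},{"x":0,"y":0,"z":0,"wx":0,"wy":0,"wz":0,"claw":-0.5},{"x":0,"y":0,"z":0,"wx":0,"wy":0,"wz":0,"claw":-0.5},{"x":0,"y":0,"z":-0.03,"wx":0,"wy":0,"wz":0,"claw":-0.5},{"x":0,"y":0,"z":-0.05,"wx":0,"wy":0,"wz":0,"claw":-0.5}]}'
python3 -m inch '{"steps":[{"x":0,"y":0,"z":-0.05,"wx":0,"wy":0,"wz":0,"claw":-1},{"x":0.04,"y":0,"z":-0.02,"wx":0,"wy":0,"wz":0,"claw":-1},{"x":0,"y":0,"z":0,"wx":0,"wy":0,"wz":0,"claw":-1},{"x":0,"y":0,"z":0,"wx":0,"wy":0,"wz":0,"claw":-1},{"x":0,"y":0,"z":0,"wx":0,"wy":0,"wz":0,"claw":-1}]}'
python3 - <<'E'
from h import *
wtabs('w7.png')
E
python3 go.py .609 -.0255 .34 177
```

```text
time_s: 15.75
ee_pos: [0.4976, -0.0191, 0.2]
ee_rot: [-180.0, 0.1, 177.2]
ft_force: [-1.7, -0.8, 10.0]
finger_gap: 0.0349
grasp_force: 63.0
time_s: 16.25
ee_pos: [0.4963, -0.0188, 0.2777]
ee_rot: [180.0, -0.3, 177.2]
ft_force: [1.2, 0.4, 0.7]
finger_gap: 0.0641
grasp_force: 0.0
time_s: 16.75
ee_pos: [0.4577, -0.017, 0.3484]
ee_rot: [180.0, -0.1, 177.2]
ft_force: [0.3, 0.3, -0.3]
finger_gap: 0.0852
grasp_force: 0.0
W red [462. 199.] 167 ztop 0.172 cen 518.8 270.9 size 35x15 long 122.8
W yellow [493. 138.] 147 ztop 0.173 cen 427.9 315.9 size 35x13 long 92.2
W blue [259. 210.] 416 ztop 0.223 cen 493.2 -20.1 size 34x14 long 84.9
W blue [258. 324.] 72 ztop 0.292 cen 585.4 -25.9 size 13x5 long 78.2
W blue [122. 342.] 28 ztop 0.151 cen 779.3 -291.1 size 17x11 long 64.9
t 16.8 pos [ 0.4577 -0.017   0.3482] rot [ 1.800e+02 -1.000e-01  1.772e+02] gap 0.0856 gf 0.0 F [-0.3 -0.6  0.6] j6 -99
shift now axes [-0.1515 -0.0011  0.0079] after turn axes [-0.1515 -0.0005  0.0082] turn [ 0.    -0.002  0.004]
```

View pics/w7.png

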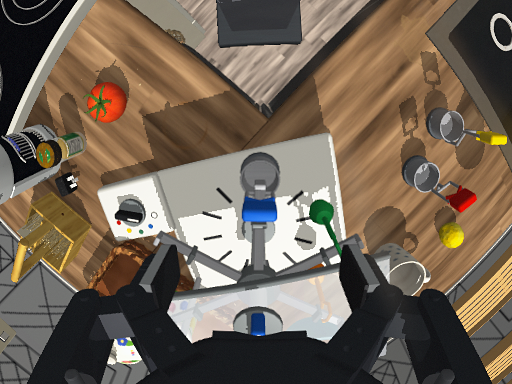

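Blue hangs on hook_0 (tab at (259,210), top z 0.223 as expected). Now turn the carousel by the bar (end visible at (258,324)).

```bash
python3 -m inch '{"steps":[{"x":-0.05,"y":0,"z":0,"wx":0,"wy":0,"wz":0,"claw":-0.2},{"x":-0.05,"y":0,"z":0,"wx":0,"wy":0,"wz":0,"claw":-0.2},{"x":-0.05,"y":0,"z":0,"wx":0,"wy":0,"wz":0,"claw":-0.2},{"x":-0.003,"y":0,"z":0.02,"wx":0,"wy":0,"wz":0,"claw":-0.2},{"x":0,"y":0,"z":0,"wx":0,"wy":0,"wz":0,"claw":-0.2}]}' >/dev/null; python3 go.py .611 -.0245 .272 177
```

```text
t 17.3 pos [ 0.6111 -0.0245  0.3241] rot [180.   -0.4 177.2] gap 0.0511 gf 0.0 F [-0.1  0.1 -0.1] j6 -97
shift now axes [-0.0003 -0.      0.0521] after turn axes [0.0001 0.     0.0521] turn [ 0.001 -0.008  0.004]
```

```bash
python3 -m inch '{"steps":[{"x":0,"y":0,"z":0.03,"wx":0,"wy":0,"wz":0,"claw":-0.2},{"x":0,"y":0,"z":0.022,"wx":0,"wy":0,"wz":0,"claw":-0.2},{"x":0,"y":0,"z":0,"wx":0,"wy":0,"wz":0,"claw":1},{"x":0,"y":0,"z":0,"wx":0,"wy":0,"wz":0,"claw":1},{"x":0,"y":0,"z":0,"wx":0,"wy":0,"wz":0,"claw":1}]}' 
for i in 1 2; do python3 -m inch '{"steps":[{"x":0,"y":0,"z":0,"wx":0,"wy":0,"wz":0.08,"claw":1},{"x":0,"y":0,"z":0,"wx":0,"wy":0,"wz":0.09,"claw":1},{"x":0,"y":0,"z":0,"wx":0,"wy":0,"wz":0.09,"claw":1},{"x":0,"y":0,"z":0,"wx":0,"wy":0,"wz":0.09,"claw":1},{"x":0,"y":0,"z":0,"wx":0,"wy":0,"wz":0.06,"claw":1}]}';done
python3 -m inch '{"steps":[{"x":0,"y":0,"z":0,"wx":0,"wy":0,"wz":0,"claw":1},{"x":0,"y":0,"z":0,"wx":0,"wy":0,"wz":0,"claw":-0.2},{"x":0,"y":0,"z":0,"wx":0,"wy":0,"wz":0,"claw":-0.2},{"x":0,"y":0,"z":0,"wx":0,"wy":0,"wz":0,"claw":-0.2},{"x":0,"y":0,"z":-0.04,"wx":0,"wy":0,"wz":0,"claw":-0.2}]}' 
python3 go.py .47 .20 .33 182
```

```text
time_s: 17.8
ee_pos: [0.6102, -0.0262, 0.2796]
ee_rot: [-179.8, 0.1, 177.1]
ft_force: [-4.1, -2.0, -1.1]
finger_gap: 0.0125
grasp_force: 58.9
time_s: 18.3
ee_pos: [0.6102, -0.0261, 0.2796]
ee_rot: [-179.9, 0.2, 153.4]
ft_force: [-4.1, -13.8, 2.3]
finger_gap: 0.012
grasp_force: 59.4
time_s: 18.8
ee_pos: [0.6102, -0.0262, 0.2796]
ee_rot: [-180.0, 0.2, 129.9]
ft_force: [-4.6, -13.5, 2.2]
finger_gap: 0.0121
grasp_force: 59.4
time_s: 19.3
ee_pos: [0.6092, -0.0241, 0.3136]
ee_rot: [-179.7, -0.3, 130.2]
ft_force: [0.4, 0.1, 1.2]
finger_gap: 0.0509
grasp_force: 0.0
t 19.3 pos [ 0.6092 -0.0241  0.3136] rot [-179.7   -0.3  130.2] gap 0.0509 gf 0.0 F [0.4 0.1 1.2] j6 -50
shift now axes [ 0.2611  0.0385 -0.0151] after turn axes [ 0.1313  0.2288 -0.0164] turn [-0.002 -0.007 -0.903]
```

```bash
python3 go.py .4285 .317 .33 181.5
python3 -m inch '{"steps":[{"x":0,"y":0,"z":-0.04,"wx":0,"wy":0,"wz":0,"claw":-0.5},{"x":0.042,"y":0.009,"z":0,"wx":0,"wy":0,"wz":0,"claw":-1},{"x":0.042,"y":0.009,"z":0,"wx":0,"wy":0,"wz":0,"claw":-1},{"x":0.042,"y":0.009,"z":0,"wx":0,"wy":0,"wz":0,"claw":-1},{"x":0.042,"y":0.009,"z":0,"wx":0,"wy":0,"wz":0,"claw":-1}]}' >/dev/null
python3 -m inch '{"steps":[{"x":0.042,"y":0.009,"z":0,"wx":0,"wy":0,"wz":0,"claw":-1},{"x":0.042,"y":0.009,"z":0,"wx":0,"wy":0,"wz":0,"claw":-1},{"x":0.02,"y":0.005,"z":0,"wx":0,"wy":0,"wz":0,"claw":-1},{"x":0,"y":0,"z":0,"wx":0,"wy":0,"wz":-0.15,"claw":-1},{"x":0,"y":0,"z":0,"wx":0,"wy":0,"wz":-0.15,"claw":-1}]}' >/dev/null
python3 -m inch '{"steps":[{"x":0,"y":0,"z":0,"wx":0,"wy":0,"wz":-0.15,"claw":-1},{"x":0,"y":0,"z":0,"wx":0,"wy":0,"wz":-0.15,"claw":-1},{"x":0,"y":0,"z":0,"wx":0,"wy":0,"wz":-0.15,"claw":-1},{"x":0,"y":0,"z":0,"wx":0,"wy":0,"wz":-0.14,"claw":-1},{"x":0,"y":0,"z":0,"wx":0,"wy":0,"wz":0,"claw":-1}]}' >/dev/null
python3 - <<'E'
from h import *
im,d,K,T,P=wtabs(); hooks(P); 
im,d,K,T,P=dippers('top'); hooks(P)
E
python3 go.py .4285 .317 .25 181.5
```

```text
t 19.3 pos [ 0.6092 -0.0241  0.3136] rot [-179.7   -0.3  130.2] gap 0.0509 gf 0.0 F [0.4 0.1 1.2] j6 -50
shift now axes [ 0.3772  0.0824 -0.0146] after turn axes [ 0.1717  0.3457 -0.0164] turn [-0.002 -0.007 -0.895]
W red [300. 193.] 290 ztop 0.172 cen 518.1 271.3 size 35x14 long 121.4
W yellow [345. 123.] 311 ztop 0.173 cen 427.9 316.8 size 35x13 long 91.3
W blue [122. 216.] 269 ztop 0.224 cen 534.4 60.9 size 34x14 long 41.6
W blue [ 50. 291.] 212 ztop 0.293 cen 607.4 -26.3 size 48x12 long 129.5
hook n 558 R 0.070-0.142 ang med 188.6 line 9.2 axis off line -1.3mm rect [72. 17.] z [0.183 0.189 0.201]
hook n 222 R 0.115-0.140 ang med 132.4 line 107.7 axis off line 54.7mm rect [19. 27.] z [0.185 0.196 0.205]
hook n 406 R 0.070-0.143 ang med 248.1 line 70.2 axis off line -4.1mm rect [72. 17.] z [0.183 0.189 0.201]
hook n 38 R 0.070-0.092 ang med 132.6 line 134.2 axis off line -2.1mm rect [ 8. 22.] z [0.188 0.189 0.202]
top yellow px [173. 218.] n 39 top 0.175 cen [0.428 0.316 0.172] rect 427.1 316.6  33x11 long axis 91.9
top blue px [256.  22.] n 20 top 0.264 cen [1.091 0.057 0.259] rec
[... 174 characters left out ...]
0.226 cen [0.532 0.06  0.224] rect 533.3 62.0  28x10 long axis 38.8
hook n 71 R 0.080-0.142 ang med 249.3 line 73.6 axis off line -8.7mm rect [63. 13.] z [0.185 0.191 0.202]
hook n 21 R 0.076-0.105 ang med 133.2 line 125.9 axis off line 11.4mm rect [ 8. 28.] z [0.184 0.191 0.203]
hook n 84 R 0.070-0.141 ang med 190.3 line 10.4 axis off line -0.2mm rect [71. 14.] z [0.187 0.191 0.202]
hook n 14 R 0.121-0.139 ang med 131.6 line 125.7 axis off line 13.6mm rect [ 6. 18.] z [0.186 0.192 0.201]
t 20.9 pos [0.4796 0.2214 0.3577] rot [ 180.    0. -179.] gap 0.0854 gf 0.0 F [-0.6 -0.5 -0.2] j6 -75
shift now axes [0.0495 0.0964 0.1077] after turn axes [0.0486 0.0969 0.1077] turn [ 0.     0.    -0.009]
```

```bash
python3 -m inch '{"steps":[{"x":0.025,"y":0.048,"z":0,"wx":0,"wy":0,"wz":0,"claw":-0.6},{"x":0.025,"y":0.048,"z":0,"wx":0,"wy":0,"wz":0,"claw":-0.6},{"x":0,"y":0,"z":0.05,"wx":0,"wy":0,"wz":0,"claw":-0.6},{"x":0,"y":0,"z":0.05,"wx":0,"wy":0,"wz":0,"claw":-0.6},{"x":0,"y":0,"z":0,"wx":0,"wy":0,"wz":0,"claw":-0.6}]}' >/dev/null
python3 go.py .4285 .317 .143 181.5; python3 -c "
from h import *
wtabs()"
```

```text
t 21.4 pos [0.4292 0.3083 0.2516] rot [-179.8   -0.5 -178.9] gap 0.0685 gf 0.0 F [ 0.4  0.1 -1. ] j6 -64
shift now axes [-0.0004  0.0092  0.1086] after turn axes [0.0005 0.0088 0.1086] turn [-0.004 -0.009 -0.008]
W red [222. 277.] 405 ztop 0.173 cen 518.2 271.5 size 35x13 long 124.3
W yellow [272. 191.] 609 ztop 0.173 cen 427.4 317.1 size 34x13 long 92.5
W blue [ 29. 295.] 234 ztop 0.223 cen 534.6 62.1 size 35x14 long 38.6
```

```bash
python3 -m inch '{"steps":[{"x":0,"y":0.008,"z":0.035,"wx":0,"wy":0,"wz":-0.01,"claw":-0.6},{"x":0,"y":0,"z":0.04,"wx":0,"wy":0,"wz":0,"claw":-0.6},{"x":0,"y":0,"z":0.033,"wx":0,"wy":0,"wz":0,"claw":-0.6},{"x":0,"y":0,"z":0,"wx":0,"wy":0,"wz":0,"claw":-0.6},{"x":0,"y":0,"z":0,"wx":0,"wy":0,"wz":0,"claw":-0.6}]}' >/dev/null
python3 go.py .4285 .317 .143 181.5
python3 -m inch '{"steps":[{"x":0,"y":0,"z":0,"wx":0,"wy":0,"wz":0,"claw":1},{"x":0,"y":0,"z":0,"wx":0,"wy":0,"wz":0,"claw":1},{"x":0,"y":0,"z":0,"wx":0,"wy":0,"wz":0,"claw":1},{"x":0,"y":0,"z":-0.035,"wx":0,"wy":0,"wz":0,"claw":1},{"x":0,"y":0,"z":-0.037,"wx":0,"wy":0,"wz":0,"claw":1}]}'
python3 go.py .424 -0.052 .217 190
```

```text
t 21.9 pos [0.4328 0.3174 0.1526] rot [ 1.799e+02  1.000e-01 -1.783e+02] gap 0.0683 gf 0.0 F [0.  0.4 1.5] j6 -64
shift now axes [ 0.0044 -0.0003  0.0096] after turn axes [ 0.0044 -0.0003  0.0096] turn [0.001 0.002 0.003]
time_s: 22.45
ee_pos: [0.431, 0.3168, 0.2225]
ee_rot: [-180.0, -0.1, -178.2]
ft_force: [1.7, -0.2, -1.2]
finger_gap: 0.0346
grasp_force: 61.3
t 22.4 pos [0.431  0.3168 0.2225] rot [-1.800e+02 -1.000e-01 -1.782e+02] gap 0.0346 gf 61.3 F [ 1.7 -0.2 -1.2] j6 -64
shift now axes [ 0.0185 -0.3684  0.0058] after turn axes [ 0.071  -0.3619  0.0055] turn [-0.001 -0.001 -0.144]
```

```bash
python3 -m inch '{"steps":[{"x":0.002,"y":-0.04,"z":0,"wx":0,"wy":0,"wz":0,"claw":1},{"x":0.002,"y":-0.04,"z":0,"wx":0,"wy":0,"wz":0,"claw":1},{"x":0.002,"y":-0.04,"z":0,"wx":0,"wy":0,"wz":0,"claw":1},{"x":0.002,"y":-0.04,"z":0,"wx":0,"wy":0,"wz":0,"claw":1},{"x":0.002,"y":-0.04,"z":0,"wx":0,"wy":0,"wz":0,"claw":1}]}' 
python3 -m inch '{"steps":[{"x":0.002,"y":-0.04,"z":0,"wx":0,"wy":0,"wz":0,"claw":1},{"x":0.002,"y":-0.04,"z":0,"wx":0,"wy":0,"wz":0,"claw":1},{"x":0.002,"y":-0.04,"z":0,"wx":0,"wy":0,"wz":0,"claw":1},{"x":0.003,"y":-0.036,"z":0,"wx":0,"wy":0,"wz":-0.14,"claw":1},{"x":0,"y":0,"z":0,"wx":0,"wy":0,"wz":0,"claw":1}]}'
python3 - <<'E'
from h import *
im,d,K,T,P=wtabs('w8.png'); hooks(P)
O=np.array([.609,-.0255])
for R in(.19,.114): print(R,O+R*np.array([np.cos(np.radians(189.7)),np.sin(np.radians(189.7))]))
E
python3 go.py .424 -0.052 .217 190
```

```text
time_s: 22.95
ee_pos: [0.4275, 0.1154, 0.2224]
ee_rot: [-180.0, 0.1, -178.2]
ft_force: [0.2, -0.5, -1.5]
finger_gap: 0.0345
grasp_force: 61.4
time_s: 23.45
ee_pos: [0.4236, -0.0404, 0.2223]
ee_rot: [-179.9, 0.0, -170.5]
ft_force: [-0.2, 1.3, -1.8]
finger_gap: 0.0347
grasp_force: 61.7
W red [491. 307.] 159 ztop 0.172 cen 518.7 270.2 size 34x15 long 122.8
W yellow [259. 247.] 1587 ztop 0.243 cen 418.6 -42.1 size 35x14 long 99.4
W blue [351. 351.] 88 ztop 0.221 cen 526.1 61.0 size 29x6 long 52.4
hook n 1039 R 0.094-0.143 ang med 190.5 line 10.4 axis off line 0.1mm rect [48. 16.] z [0.184 0.19  0.201]
hook n 295 R 0.102-0.121 ang med 139.1 line 123.0 axis off line 31.9mm rect [21. 19.] z [0.182 0.195 0.205]
hook n 296 R 0.075-0.098 ang med 246.4 line 64.9 axis off line 2.2mm rect [23. 18.] z [0.183 0.189 0.201]
0.19 [ 0.42171634 -0.05751298]
0.114 [ 0.4966298  -0.04470779]
t 23.5 pos [ 0.4238 -0.0388  0.2223] rot [-180.     0.  -170.8] gap 0.0344 gf 61.7 F [ 0.6  0.3 -1.7] j6 -115
shift now axes [ 0.0019 -0.0131  0.0053] after turn axes [ 0.0021 -0.0131  0.0053] turn [-0.001  0.001 -0.015]
```

```bash
python3 -m inch '{"steps":[{"x":0.003,"y":-0.0175,"z":0.002,"wx":0,"wy":0,"wz":-0.02,"claw":1},{"x":0,"y":0,"z":0,"wx":0,"wy":0,"wz":0,"claw":1},{"x":0,"y":0,"z":0,"wx":0,"wy":0,"wz":0,"claw":1}]}'
python3 - <<'E'
from h import *
im,d,K,T,P=wtabs('w9.png'); hooks(P)
E
python3 go.py .424 -0.052 .217 190
```

```text
time_s: 23.8
ee_pos: [0.4237, -0.0543, 0.2198]
ee_rot: [180.0, 0.0, -169.6]
ft_force: [0.2, 0.5, -1.8]
finger_gap: 0.0347
grasp_force: 61.7
W red [496. 310.] 144 ztop 0.172 cen 518.5 270.1 size 33x14 long 118.6
W yellow [259. 247.] 1597 ztop 0.241 cen 419.1 -56.0 size 35x14 long 99.6
W blue [365. 361.] 165 ztop 0.223 cen 529.3 62.3 size 34x9 long 54.7
hook n 998 R 0.095-0.143 ang med 190.7 line 9.8 axis off line 1.8mm rect [48. 15.] z [0.184 0.19  0.201]
hook n 255 R 0.093-0.118 ang med 136.9 line 175.6 axis off line -66.7mm rect [13. 26.] z [0.183 0.189 0.204]
hook n 290 R 0.087-0.107 ang med 246.6 line 100.1 axis off line 53.8mm rect [18. 18.] z [0.18  0.189 0.2  ]
t 23.9 pos [ 0.4237 -0.0541  0.2198] rot [ 180.     0.  -169.6] gap 0.0343 gf 61.7 F [-0.2 -0.1 -1.4] j6 -118
shift now axes [-0.0006  0.002   0.0028] after turn axes [-0.0006  0.002   0.0028] turn [0.    0.    0.007]
```

```bash
python3 -m inch '{"steps":[{"x":0.0,"y":-0.004,"z":0.0,"wx":0,"wy":0,"wz":0,"claw":1},{"x":-0.015,"y":0,"z":0,"wx":0,"wy":0,"wz":0,"claw":1},{"x":-0.015,"y":0,"z":0,"wx":0,"wy":0,"wz":0,"claw":1},{"x":-0.014,"y":0,"z":0,"wx":0,"wy":0,"wz":0,"claw":1},{"x":-0.01,"y":0,"z":0,"wx":0,"wy":0,"wz":0,"claw":1}]}' 
python3 -m inch '{"steps":[{"x":-0.01,"y":0,"z":0.0,"wx":0,"wy":0,"wz":0,"claw":1},{"x":-0.01,"y":0,"z":0,"wx":0,"wy":0,"wz":0,"claw":1},{"x":-0.003,"y":0,"z":0,"wx":0,"wy":0,"wz":0,"claw":1},{"x":0,"y":0,"z":0,"wx":0,"wy":0,"wz":0,"claw":1},{"x":0,"y":0,"z":0,"wx":0,"wy":0,"wz":0,"claw":1}]}'
python3 - <<'E'
from h import *
im,d,K,T,P=wtabs('w10.png'); hooks(P)
E
python3 go.py .424 -0.052 .217 190
```

```text
time_s: 24.35
ee_pos: [0.4784, -0.0486, 0.2194]
ee_rot: [-180.0, -0.0, -169.5]
ft_force: [-1.0, 0.4, -1.9]
finger_gap: 0.0347
grasp_force: 61.7
time_s: 24.85
ee_pos: [0.4998, -0.0449, 0.2194]
ee_rot: [-180.0, -0.0, -169.6]
ft_force: [0.3, -0.0, -2.0]
finger_gap: 0.0346
grasp_force: 61.7
W red [508. 259.] 24 ztop 0.156 cen 527.4 256.3 size 11x3 long 24.3
W yellow [259. 247.] 1597 ztop 0.240 cen 495.0 -46.7 size 35x14 long 100.0
W blue [374. 274.] 3 ztop 0.195 cen 524.9 46.8 size 2x2 long 175.3
W blue [399. 292.] 80 ztop 0.223 cen 522.2 56.5 size 15x4 long 60.1
hook n 863 R 0.112-0.142 ang med 190.6 line 10.6 axis off line -0.1mm rect [30. 12.] z [0.187 0.189 0.201]
hook n 149 R 0.116-0.124 ang med 197.4 line 147.7 axis off line 91.8mm rect [8. 9.] z [0.18  0.202 0.205]
hook n 134 R 0.117-0.124 ang med 183.5 line 50.1 axis off line -87.7mm rect [9. 5.] z [0.18  0.203 0.206]
hook n 738 R 0.109-0.143 ang med 248.0 line 69.4 axis off line -3.1mm rect [34. 15.] z [0.183 0.189 0.201]
hook n 678 R 0.107-0.140 ang med 133.2 line 99.1 axis off line 73.5mm rect [14. 36.] z [0.183 0.189 0.203]
hook n 86 R 0.070-0.075 ang med 191.8 line 104.7 axis off line 72.3mm rect [ 5. 11.] z [0.188 0.189 0.19 ]
t 24.9 pos [ 0.4998 -0.0449  0.2195] rot [-180.    -0.  -169.6] gap 0.0346 gf 61.7 F [ 0.   0.3 -1.9] j6 -114
shift now axes [0.0758 0.0068 0.0025] after turn axes [0.0759 0.0062 0.0025] turn [-0.    -0.     0.008]
```

View pics/w10.png

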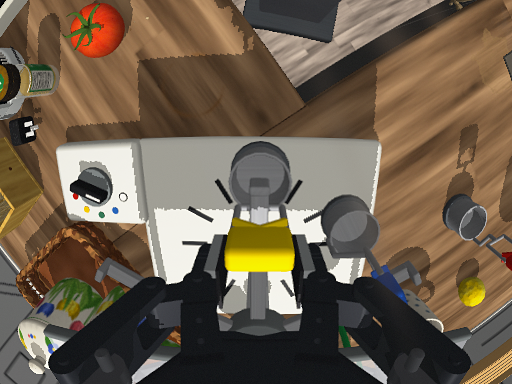

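Hook_1 runs through the yellow eye (tip at (258,190)), and blue hangs at (390,285). Lower, release and retreat.

```bash
python3 -m inch '{"steps":[{"x":0,"y":0,"z":0.009,"wx":0,"wy":0,"wz":0,"claw":1},{"x":0,"y":0,"z":0.006,"wx":0,"wy":0,"wz":0,"claw":1},{"x":0,"y":0,"z":0.003,"wx":0,"wy":0,"wz":0,"claw":1},{"x":0,"y":0,"z":0,"wx":0,"wy":0,"wz":0,"claw":1},{"x":0,"y":0,"z":0,"wx":0,"wy":0,"wz":0,"claw":1}]}'
python3 -m inch '{"steps":[{"x":0,"y":0,"z":0,"wx":0,"wy":0,"wz":0,"claw":-0.5},{"x":0,"y":0,"z":0,"wx":0,"wy":0,"wz":0,"claw":-0.5},{"x":0,"y":0,"z":0,"wx":0,"wy":0,"wz":0,"claw":-0.5},{"x":0,"y":0,"z":-0.03,"wx":0,"wy":0,"wz":0,"claw":-0.5},{"x":0,"y":0,"z":-0.05,"wx":0,"wy":0,"wz":0,"claw":-0.5}]}'
python3 -m inch '{"steps":[{"x":0,"y":0,"z":-0.05,"wx":0,"wy":0,"wz":0,"claw":-1},{"x":0.03,"y":0,"z":-0.02,"wx":0,"wy":0,"wz":0.1,"claw":-0.2},{"x":0,"y":0,"z":0,"wx":0,"wy":0,"wz":0.15,"claw":-0.2},{"x":0,"y":0,"z":0,"wx":0,"wy":0,"wz":0.15,"claw":-0.2},{"x":0,"y":0,"z":0,"wx":0,"wy":0,"wz":0.15,"claw":-0.2}]}'
python3 -m inch '{"steps":[{"x":0,"y":0,"z":0,"wx":0,"wy":0,"wz":0.15,"claw":-0.2},{"x":0,"y":0,"z":0,"wx":0,"wy":0,"wz":0.15,"claw":-0.2},{"x":0,"y":0,"z":0,"wx":0,"wy":0,"wz":0.15,"claw":-0.2},{"x":0,"y":0,"z":0,"wx":0,"wy":0,"wz":0.05,"claw":-0.2},{"x":0,"y":0,"z":0,"wx":0,"wy":0,"wz":0,"claw":-0.2}]}'
python3 - <<'E'
from h import *
im,d,K,T,P=wtabs('w11.png'); hooks(P)
im,d,K,T,P=dippers('top')
E
python3 go.py .610 -.025 .32 130
```

```text
time_s: 25.4
ee_pos: [0.5003, -0.0451, 0.202]
ee_rot: [-179.9, 0.1, -169.6]
ft_force: [-1.7, -1.4, 9.1]
finger_gap: 0.0342
grasp_force: 63.0
time_s: 25.9
ee_pos: [0.499, -0.0446, 0.2797]
ee_rot: [179.9, -0.3, -169.6]
ft_force: [2.0, 0.3, 1.7]
finger_gap: 0.0642
grasp_force: 0.0
time_s: 26.4
ee_pos: [0.4705, -0.0503, 0.3515]
ee_rot: [-180.0, 0.0, 158.6]
ft_force: [0.3, 0.6, 0.1]
finger_gap: 0.0507
grasp_force: 0.0
time_s: 26.9
ee_pos: [0.4706, -0.0503, 0.3512]
ee_rot: [-180.0, -0.0, 130.2]
ft_force: [0.2, -0.3, -0.2]
finger_gap: 0.0515
grasp_force: 0.0
W red [450.   9.] 145 ztop 0.172 cen 521.6 267.5 size 27x14 long 123.3
W yellow [282. 187.] 415 ztop 0.224 cen 495.5 -46.0 size 34x13 long 99.0
W blue [378. 135.] 388 ztop 0.224 cen 533.9 59.9 size 33x13 long 41.8
W blue [396. 262.] 246 ztop 0.293 cen 602.1 -19.3 size 31x13 long 129.4
hook n 277 R 0.108-0.140 ang med 132.8 line 96.4 axis off line 77.4mm rect [15. 37.] z [0.184 0.19  0.204]
hook n 257 R 0.070-0.103 ang med 133.6 line 133.1 axis off line 0.7mm rect [ 9. 32.] z [0.183 0.189 0.201]
hook n 375 R 0.109-0.141 ang med 189.7 line 50.1 axis off line -84.4mm rect [34. 27.] z [0.185 0.19  0.204]
hook n 338 R 0.070-0.101 ang med 190.2 line 10.2 axis off line 0.1mm rect [31. 15.] z [0.185 0.189 0.202]
hook n 634 R 0.073-0.143 ang med 248.3 line 71.8 axis off line -6.7mm rect [70. 17.] z [0.183 0.189 0.201]
top red px [188. 192.] n 49 top 0.175 cen [0.518 0.271 0.172] rect 519.1 271.1  34x14 long axis 124.4
top blue px [256.  27.] n 61 top 0.261 cen [1.089 0.057 0.258] rect 1078.8 54.8  67x12 long axis 19.7
top blue px [249. 186.] n 24 top 0.226 cen [0.535 0.063 0.223] rect 534.4 62.1  25x10 long axis 38.9
t 27.0 pos [ 0.4706 -0.0503  0.3513] rot [-180.    -0.   130.4] gap 0.0512 gf 0.0 F [-0.8  0.2 -0.8] j6 -56
shift now axes [-0.0711  0.1226  0.0313] after turn axes [-0.0702  0.1231  0.0313] turn [-0.    -0.     0.007]
```

```bash
python3 -m inch '{"steps":[{"x":-0.024,"y":0.041,"z":0,"wx":0,"wy":0,"wz":0,"claw":-0.2},{"x":-0.024,"y":0.041,"z":0,"wx":0,"wy":0,"wz":0,"claw":-0.2},{"x":-0.023,"y":0.041,"z":0,"wx":0,"wy":0,"wz":0.007,"claw":-0.2},{"x":0,"y":0,"z":0.02,"wx":0,"wy":0,"wz":0,"claw":-0.2},{"x":0,"y":0,"z":0,"wx":0,"wy":0,"wz":0,"claw":-0.2}]}' >/dev/null; python3 go.py .610 -.0255 .275 130
```

```text
t 27.5 pos [ 0.6107 -0.0246  0.3277] rot [-179.8   -0.2  130. ] gap 0.0515 gf 0.0 F [-0.4 -0.2  0. ] j6 -50
shift now axes [-0.0004 -0.0009  0.0527] after turn axes [-0.0002 -0.0011  0.0527] turn [-0.004 -0.004  0.   ]
```

```bash
python3 -m inch '{"steps":[{"x":0,"y":0,"z":0.03,"wx":0,"wy":0,"wz":0,"claw":-0.2},{"x":0,"y":0,"z":0.022,"wx":0,"wy":0,"wz":0,"claw":-0.2},{"x":0,"y":0,"z":0,"wx":0,"wy":0,"wz":0,"claw":1},{"x":0,"y":0,"z":0,"wx":0,"wy":0,"wz":0,"claw":1},{"x":0,"y":0,"z":0,"wx":0,"wy":0,"wz":0,"claw":1}]}' 
for i in 1 2; do python3 -m inch '{"steps":[{"x":0,"y":0,"z":0,"wx":0,"wy":0,"wz":0.08,"claw":1},{"x":0,"y":0,"z":0,"wx":0,"wy":0,"wz":0.12,"claw":1},{"x":0,"y":0,"z":0,"wx":0,"wy":0,"wz":0.12,"claw":1},{"x":0,"y":0,"z":0,"wx":0,"wy":0,"wz":0.12,"claw":1},{"x":0,"y":0,"z":0,"wx":0,"wy":0,"wz":0.08,"claw":1}]}';done
python3 -m inch '{"steps":[{"x":0,"y":0,"z":0,"wx":0,"wy":0,"wz":0,"claw":1},{"x":0,"y":0,"z":0,"wx":0,"wy":0,"wz":0,"claw":-0.2},{"x":0,"y":0,"z":0,"wx":0,"wy":0,"wz":0,"claw":-0.2},{"x":0,"y":0,"z":0,"wx":0,"wy":0,"wz":0,"claw":-0.2},{"x":0,"y":0,"z":-0.045,"wx":0,"wy":0,"wz":0,"claw":-0.2}]}' 
python3 go.py .50 .22 .35 210
```

```text
time_s: 28.0
ee_pos: [0.6096, -0.0257, 0.2819]
ee_rot: [-180.0, 0.1, 129.9]
ft_force: [-3.7, 0.7, 0.0]
finger_gap: 0.0119
grasp_force: 58.5
time_s: 28.5
ee_pos: [0.61, -0.0255, 0.2819]
ee_rot: [179.9, 0.1, 99.8]
ft_force: [-7.1, -3.2, 5.5]
finger_gap: 0.0121
grasp_force: 59.3
time_s: 29.0
ee_pos: [0.6103, -0.0255, 0.2819]
ee_rot: [179.8, 0.0, 70.0]
ft_force: [-3.2, -4.0, 3.9]
finger_gap: 0.0125
grasp_force: 59.2
time_s: 29.5
ee_pos: [0.609, -0.0247, 0.3196]
ee_rot: [-179.5, 0.1, 70.3]
ft_force: [0.7, 0.4, -0.1]
finger_gap: 0.0514
grasp_force: 0.0
t 29.5 pos [ 0.609  -0.0247  0.3196] rot [-1.795e+02  1.000e-01  7.030e+01] gap 0.0514 gf 0.0 F [ 0.7  0.4 -0.1] j6 10
shift now axes [ 0.1936 -0.1853 -0.029 ] after turn axes [-0.0279  0.2664 -0.0304] turn [-0.006 -0.01  -2.438]
```

```bash
python3 -m inch '{"steps":[{"x":0,"y":0,"z":-0.03,"wx":0,"wy":0,"wz":0,"claw":-1},{"x":0.039,"y":-0.037,"z":0,"wx":0,"wy":0,"wz":0,"claw":-1},{"x":0.039,"y":-0.037,"z":0,"wx":0,"wy":0,"wz":0,"claw":-1},{"x":0.039,"y":-0.037,"z":0,"wx":0,"wy":0,"wz":0,"claw":-1},{"x":0.039,"y":-0.037,"z":0,"wx":0,"wy":0,"wz":0,"claw":-1}]}' >/dev/null
python3 -m inch '{"steps":[{"x":0.02,"y":-0.02,"z":0,"wx":0,"wy":0,"wz":0.12,"claw":-1},{"x":0,"y":0,"z":0,"wx":0,"wy":0,"wz":0.14,"claw":-1},{"x":0,"y":0,"z":0,"wx":0,"wy":0,"wz":0.14,"claw":-1},{"x":0,"y":0,"z":0,"wx":0,"wy":0,"wz":0.14,"claw":-1},{"x":0,"y":0,"z":0,"wx":0,"wy":0,"wz":0.13,"claw":-1}]}' >/dev/null
python3 - <<'E'
from h import *
im,d,K,T,P=wtabs('w12.png'); hooks(P); 
im,d,K,T,P=dippers('top'); hooks(P)
E
python3 go.py .519 .272 .25 32
```

```text
W red [195. 121.] 328 ztop 0.173 cen 519.8 271.5 size 35x13 long 122.3
W blue [480. 224.] 345 ztop 0.293 cen 608.2 -25.9 size 49x13 long 68.7
hook n 37 R 0.134-0.140 ang med 131.3 line 84.0 axis off line -101.2mm rect [6. 7.] z [0.19  0.201 0.202]
hook n 18 R 0.118-0.121 ang med 136.3 line 44.0 axis off line -119.8mm rect [8. 2.] z [0.186 0.199 0.205]
hook n 473 R 0.071-0.136 ang med 189.0 line 11.6 axis off line -4.6mm rect [65. 17.] z [0.183 0.189 0.201]
hook n 42 R 0.134-0.143 ang med 248.5 line 139.1 axis off line 129.6mm rect [ 6. 11.] z [0.187 0.198 0.202]
top yellow px [250. 187.] n 28 top 0.226 cen [0.535 0.06  0.223] rect 533.3 60.7  30x10 long axis 45.0
top blue px [256.  22.] n 20 top 0.264 cen [1.09  0.057 0.258] rect 1094.8 59.8  36x5 long axis 35.2
top blue px [279. 160.] n 54 top 0.295 cen [ 0.607 -0.03   0.293] rect 607.9 -27.2  44x12 long axis 70.5
hook n 72 R 0.080-0.142 ang med 249.2 line 74.2 axis off line -9.5mm rect [63. 14.] z [0.186 0.19  0.202]
hook n 21 R 0.076-0.103 ang med 133.2 line 124.4 axis off line 13.8mm rect [ 7. 27.] z [0.187 0.19  0.205]
hook n 85 R 0.071-0.141 ang med 190.3 line 10.0 axis off line 0.6mm rect [71. 14.] z [0.186 0.191 0.203]
hook n 16 R 0.120-0.139 ang med 131.6 line 127.9 axis off line 8.5mm rect [ 7. 19.] z [0.186 0.192 0.203]
t 30.6 pos [0.5175 0.1837 0.3546] rot [180.   -0.   31.8] gap 0.0855 gf 0.0 F [ 0.3  0.2 -0.1] j6 70
shift now axes [ 0.0477 -0.0742  0.1046] after turn axes [ 0.048  -0.0741  0.1046] turn [ 0.    -0.    -0.004]
```

```bash
python3 -m inch '{"steps":[{"x":0.024,"y":-0.037,"z":0,"wx":0,"wy":0,"wz":0,"claw":-0.6},{"x":0.024,"y":-0.037,"z":0,"wx":0,"wy":0,"wz":0,"claw":-0.6},{"x":0,"y":0,"z":0.05,"wx":0,"wy":0,"wz":0,"claw":-0.6},{"x":0,"y":0,"z":0.05,"wx":0,"wy":0,"wz":0,"claw":-0.6},{"x":0,"y":0,"z":0,"wx":0,"wy":0,"wz":0,"claw":-0.6}]}' >/dev/null
python3 -c "
from h import *
wtabs()"; python3 go.py .521 .273 .145 32
```

```text
W red [260. 186.] 654 ztop 0.173 cen 519.6 271.8 size 35x13 long 121.4
W yellow [448. 292.] 68 ztop 0.214 cen 540.5 71.3 size 19x7 long 7.5
W blue [503. 199.] 55 ztop 0.216 cen 632.5 91.2 size 13x6 long 22.3
t 31.1 pos [0.5182 0.2715 0.2528] rot [-179.9    0.3   32.1] gap 0.0685 gf 0.0 F [ 0.1 -0.4  1.7] j6 78
shift now axes [0.0036 0.0003 0.1078] after turn axes [0.0031 0.0002 0.1078] turn [-0.001  0.005  0.002]
```

```bash
python3 -m inch '{"steps":[{"x":0.002,"y":0,"z":0.04,"wx":0,"wy":0,"wz":0,"claw":-0.6},{"x":0,"y":0,"z":0.04,"wx":0,"wy":0,"wz":0,"claw":-0.6},{"x":0,"y":0,"z":0.027,"wx":0,"wy":0,"wz":0,"claw":-0.6},{"x":0,"y":0,"z":0,"wx":0,"wy":0,"wz":0,"claw":-0.6},{"x":0,"y":0,"z":0,"wx":0,"wy":0,"wz":0,"claw":-0.6}]}' 
python3 -m inch '{"steps":[{"x":0,"y":0,"z":0,"wx":0,"wy":0,"wz":0,"claw":1},{"x":0,"y":0,"z":0,"wx":0,"wy":0,"wz":0,"claw":1},{"x":0,"y":0,"z":0,"wx":0,"wy":0,"wz":0,"claw":1},{"x":0,"y":0,"z":-0.035,"wx":0,"wy":0,"wz":0,"claw":1},{"x":0,"y":0,"z":-0.037,"wx":0,"wy":0,"wz":0,"claw":1}]}'
python3 go.py .424 .16 .221 11;python3 go.py .424 -0.052 .221 11
```

```text
time_s: 31.65
ee_pos: [0.5223, 0.2732, 0.1508]
ee_rot: [180.0, -0.2, 32.0]
ft_force: [-0.1, -0.5, 0.7]
finger_gap: 0.0684
grasp_force: 0.0
time_s: 32.15
ee_pos: [0.5204, 0.2728, 0.2203]
ee_rot: [-180.0, 0.1, 31.9]
ft_force: [1.6, 1.2, -1.1]
finger_gap: 0.0344
grasp_force: 60.8
t 32.1 pos [0.5204 0.2728 0.2203] rot [-1.80e+02  1.00e-01  3.19e+01] gap 0.0344 gf 60.8 F [ 1.6  1.2 -1.1] j6 78
shift now axes [-0.1415  0.0447 -0.0005] after turn axes [-0.1162  0.0923 -0.0007] turn [-0.     0.002  0.365]
t 32.1 pos [0.5204 0.2728 0.2203] rot [-1.80e+02  1.00e-01  3.19e+01] gap 0.0344 gf 60.8 F [ 1.6  1.2 -1.1] j6 78
shift now axes [-0.2536  0.2246 -0.0003] after turn axes [-0.1566  0.3004 -0.0007] turn [-0.     0.002  0.365]
```

```bash
python3 -m inch '{"steps":[{"x":-0.036,"y":0.011,"z":0,"wx":0,"wy":0,"wz":0,"claw":1},{"x":-0.036,"y":0.011,"z":0,"wx":0,"wy":0,"wz":0,"claw":1},{"x":-0.036,"y":0.011,"z":0,"wx":0,"wy":0,"wz":0,"claw":1},{"x":-0.034,"y":0.011,"z":0,"wx":0,"wy":0,"wz":0,"claw":1},{"x":0,"y":0,"z":0,"wx":0,"wy":0,"wz":0.12,"claw":1}]}' 
python3 -m inch '{"steps":[{"x":0,"y":0,"z":0,"wx":0,"wy":0,"wz":0.12,"claw":1},{"x":0,"y":0,"z":0,"wx":0,"wy":0,"wz":0.125,"claw":1},{"x":-0.008,"y":0.041,"z":0,"wx":0,"wy":0,"wz":0,"claw":1},{"x":-0.008,"y":0.041,"z":0,"wx":0,"wy":0,"wz":0,"claw":1},{"x":-0.008,"y":0.041,"z":0,"wx":0,"wy":0,"wz":0,"claw":1}]}'
python3 -m inch '{"steps":[{"x":-0.008,"y":0.041,"z":0,"wx":0,"wy":0,"wz":0,"claw":1},{"x":-0.008,"y":0.041,"z":0,"wx":0,"wy":0,"wz":0,"claw":1},{"x":0,"y":0,"z":0,"wx":0,"wy":0,"wz":0,"claw":1},{"x":0,"y":0,"z":0,"wx":0,"wy":0,"wz":0,"claw":1}]}'
cat > al.py <<'E'
from h import *
from cell import r
im,d,K,T,P=wtabs('w%d.png'%(r.read_state()['time_s']*100)); hooks(P)
E
python3 al.py; python3 go.py .424 -0.052 .221 11
```

```text
time_s: 32.65
ee_pos: [0.4218, 0.1585, 0.2207]
ee_rot: [179.9, -0.1, 25.0]
ft_force: [1.0, 0.9, -1.5]
finger_gap: 0.0347
grasp_force: 60.9
time_s: 33.15
ee_pos: [0.4233, 0.034, 0.2203]
ee_rot: [180.0, -0.1, 11.1]
ft_force: [0.7, -0.1, -1.7]
finger_gap: 0.0346
grasp_force: 61.3
time_s: 33.55
ee_pos: [0.4235, -0.0492, 0.2201]
ee_rot: [180.0, -0.0, 10.9]
ft_force: [0.1, 0.7, -1.7]
finger_gap: 0.0343
grasp_force: 61.6
W red [259. 256.] 1596 ztop 0.243 cen 421.9 -50.4 size 35x14 long 100.5
W yellow [105.  22.] 998 ztop 0.224 cen 534.0 58.5 size 33x13 long 40.5
hook n 1047 R 0.079-0.121 ang med 135.0 line 153.7 axis off line -30.3mm rect [17. 42.] z [0.183 0.19  0.204]
hook n 2090 R 0.073-0.143 ang med 248.5 line 72.7 axis off line -8.1mm rect [70. 16.] z [0.184 0.189 0.201]
hook n 2683 R 0.070-0.141 ang med 190.7 line 9.8 axis off line 1.7mm rect [71. 16.] z [0.188 0.189 0.201]
hook n 289 R 0.130-0.139 ang med 132.4 line 15.9 axis off line -121.1mm rect [ 8. 10.] z [0.184 0.195 0.201]
t 33.6 pos [ 0.4235 -0.0483  0.2199] rot [180.  -0.  11.] gap 0.0349 gf 61.6 F [ 0.4 -0.  -1.4] j6 62
shift now axes [-0.0002  0.0037 -0.0011] after turn axes [-0.0002  0.0037 -0.0011] turn [ 0.    -0.001 -0.001]
```

```bash
python3 -m inch '{"steps":[{"x":-0.002,"y":0.01,"z":0.002,"wx":0,"wy":0,"wz":0.01,"claw":1},{"x":0,"y":0,"z":0,"wx":0,"wy":0,"wz":0,"claw":1},{"x":0,"y":0,"z":0,"wx":0,"wy":0,"wz":0,"claw":1}]}' 
python3 al.py
```

```text
time_s: 33.9
ee_pos: [0.4234, -0.0582, 0.2174]
ee_rot: [-180.0, 0.0, 10.5]
ft_force: [0.1, -0.3, -1.6]
finger_gap: 0.0346
grasp_force: 61.6
W red [259. 256.] 1593 ztop 0.240 cen 422.0 -59.5 size 35x14 long 100.8
W yellow [89. 22.] 966 ztop 0.224 cen 533.6 57.8 size 33x14 long 38.6
hook n 1067 R 0.080-0.121 ang med 135.1 line 153.4 axis off line -29.7mm rect [17. 41.] z [0.182 0.19  0.204]
hook n 1874 R 0.080-0.143 ang med 248.3 line 74.0 axis off line -11.2mm rect [64. 15.] z [0.184 0.189 0.201]
hook n 2751 R 0.070-0.141 ang med 190.7 line 9.8 axis off line 1.9mm rect [71. 16.] z [0.188 0.189 0.201]
hook n 278 R 0.129-0.140 ang med 132.5 line 14.5 axis off line -119.6mm rect [ 8. 10.] z [0.184 0.195 0.202]
```

```bash
python3 -m inch '{"steps":[{"x":0.015,"y":0,"z":0.0,"wx":0,"wy":0,"wz":0,"claw":1},{"x":0.015,"y":0,"z":0,"wx":0,"wy":0,"wz":0,"claw":1},{"x":0.014,"y":0,"z":0,"wx":0,"wy":0,"wz":0,"claw":1},{"x":0.01,"y":0,"z":0,"wx":0,"wy":0,"wz":0,"claw":1},{"x":0.01,"y":0,"z":0,"wx":0,"wy":0,"wz":0,"claw":1}]}' 
python3 -m inch '{"steps":[{"x":0.009,"y":0,"z":0.0,"wx":0,"wy":0,"wz":0,"claw":1},{"x":0.003,"y":0,"z":0,"wx":0,"wy":0,"wz":0,"claw":1},{"x":0,"y":0,"z":0,"wx":0,"wy":0,"wz":0,"claw":1},{"x":0,"y":0,"z":0,"wx":0,"wy":0,"wz":0,"claw":1}]}' 
python3 al.py; ls -t pics | head -1; cp pics/$(ls -t pics | head -1) pics/red_in.png
```

```text
time_s: 34.45
ee_pos: [0.487, -0.0467, 0.2173]
ee_rot: [-180.0, 0.0, 10.4]
ft_force: [-1.0, 0.7, -1.7]
finger_gap: 0.0348
grasp_force: 61.6
time_s: 34.85
ee_pos: [0.4979, -0.0449, 0.2174]
ee_rot: [180.0, 0.0, 10.4]
ft_force: [0.3, -0.3, -2.2]
finger_gap: 0.0341
grasp_force: 61.6
W red [259. 256.] 1578 ztop 0.240 cen 496.4 -46.2 size 35x14 long 100.8
W yellow [ 96. 161.] 464 ztop 0.225 cen 531.0 55.9 size 17x13 long 43.0
W blue [308.  19.] 2430 ztop 0.293 cen 598.8 -41.0 size 24x11 long 103.7
hook n 221 R 0.106-0.117 ang med 138.6 line 170.8 axis off line -59.0mm rect [ 6. 12.] z [0.182 0.194 0.205]
hook n 484 R 0.121-0.143 ang med 249.2 line 92.3 axis off line 52.5mm rect [22. 12.] z [0.187 0.193 0.201]
hook n 1559 R 0.070-0.119 ang med 191.1 line 9.3 axis off line 2.9mm rect [50. 16.] z [0.188 0.189 0.201]
hook n 44 R 0.135-0.140 ang med 131.2 line 27.9 axis off line -133.2mm rect [6. 4.] z [0.2   0.201 0.202]
hook n 156 R 0.109-0.116 ang med 182.9 line 147.3 axis off line 65.4mm rect [7. 9.] z [0.18  0.202 0.205]
hook n 158 R 0.108-0.116 ang med 197.7 line 56.6 axis off line -70.6mm rect [9. 8.] z [0.18  0.202 0.206]
w3485.png
```

View pics/red_in.png

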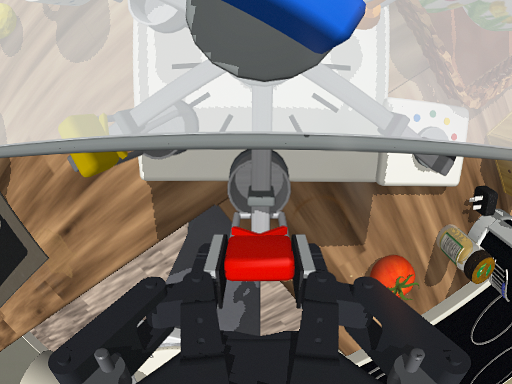

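Arm of hook_2 enters the red eye centrally (arm at (260,190), tab at (259,256)). Lower, release.

```bash
python3 -m inch '{"steps":[{"x":0,"y":0,"z":0.009,"wx":0,"wy":0,"wz":0,"claw":1},{"x":0,"y":0,"z":0.006,"wx":0,"wy":0,"wz":0,"claw":1},{"x":0,"y":0,"z":0.003,"wx":0,"wy":0,"wz":0,"claw":1},{"x":0,"y":0,"z":0,"wx":0,"wy":0,"wz":0,"claw":1},{"x":0,"y":0,"z":0,"wx":0,"wy":0,"wz":0,"claw":1}]}'
python3 -m inch '{"steps":[{"x":0,"y":0,"z":0,"wx":0,"wy":0,"wz":0,"claw":-0.5},{"x":0,"y":0,"z":0,"wx":0,"wy":0,"wz":0,"claw":-0.5},{"x":0,"y":0,"z":0,"wx":0,"wy":0,"wz":0,"claw":-0.5},{"x":0,"y":0,"z":-0.03,"wx":0,"wy":0,"wz":0,"claw":-0.5},{"x":0,"y":0,"z":-0.05,"wx":0,"wy":0,"wz":0,"claw":-0.5}]}'
python3 -m inch '{"steps":[{"x":0,"y":0,"z":-0.05,"wx":0,"wy":0,"wz":0,"claw":-1},{"x":-0.03,"y":0,"z":-0.01,"wx":0,"wy":0,"wz":0,"claw":-1},{"x":0,"y":0,"z":0,"wx":0,"wy":0,"wz":0,"claw":-1},{"x":0,"y":0,"z":0,"wx":0,"wy":0,"wz":0,"claw":-1},{"x":0,"y":0,"z":0,"wx":0,"wy":0,"wz":0,"claw":-1}]}'
python3 - <<'E'
from h import *
wtabs('w13.png'); im,d,K,T,P=dippers('scene','s13.png')
E
python3 go.py .5645 -.2475 .35 78.5
```

```text
time_s: 35.4
ee_pos: [0.4984, -0.0451, 0.2001]
ee_rot: [179.9, -0.1, 10.4]
ft_force: [0.0, -0.9, 10.8]
finger_gap: 0.0347
grasp_force: 63.1
time_s: 35.9
ee_pos: [0.497, -0.0446, 0.2777]
ee_rot: [-179.9, 0.3, 10.4]
ft_force: [1.4, -0.2, 0.1]
finger_gap: 0.0638
grasp_force: 0.0
time_s: 36.4
ee_pos: [0.4688, -0.0502, 0.3385]
ee_rot: [-180.0, 0.1, 10.4]
ft_force: [0.4, -0.0, -0.4]
finger_gap: 0.0857
grasp_force: 0.0
W red [259. 149.] 527 ztop 0.224 cen 496.1 -46.0 size 34x13 long 102.6
W yellow [158.  94.] 311 ztop 0.224 cen 533.3 57.6 size 25x13 long 39.8
W blue [271.  12.] 794 ztop 0.293 cen 606.5 -33.2 size 37x14 long 70.8
scene red px [333. 169.] n 43 top 0.137 cen [ 0.841 -0.154  0.129] rect 842.4 -153.6  36x7 long axis 81.8
scene red px [255. 213.] n 127 top 0.223 cen [ 0.492 -0.046  0.22 ] rect 494.4 -44.4  33x13 long axis 105.0
scene blue px [306.  87.] n 50 top 0.259 cen [1.086 0.055 0.257] rect 1092.2 59.8  38x3 long axis 40.4
scene blue px [334. 150.] n 23 top 0.191 cen [ 0.866 -0.142  0.187] rect 864.4 -142.6  25x22 long axis 36.7
scene blue px [359. 170.] n 29 top 0.137 cen [ 0.873 -0.234  0.133] rect 874.9 -233.7  32x4 long axis 147.5
t 36.5 pos [ 0.4688 -0.0501  0.3384] rot [-1.80e+02  1.00e-01  1.04e+01] gap 0.0854 gf 0.0 F [0.2 0.9 0.6] j6 64
shift now axes [ 0.0583  0.2114 -0.0118] after turn axes [-0.1743  0.1331 -0.0116] turn [-2.000e-03  1.000e-03 -1.188e+00]
```

View pics/s13.png

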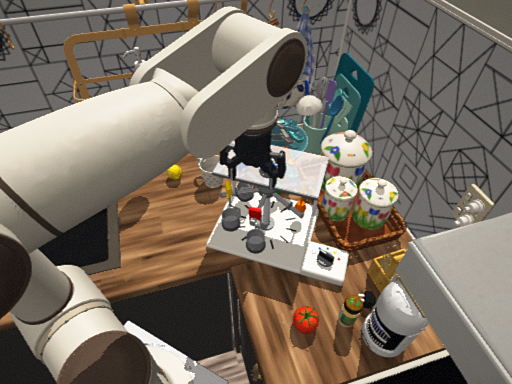

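All three dippers hang (cups at (245,192), (231,218), (256,240)) and there is no fourth on the worktop. Now the dial to green.

```bash
python3 -m inch '{"steps":[{"x":0.0117,"y":0.0423,"z":0,"wx":0,"wy":0,"wz":0,"claw":-0.2},{"x":0.0117,"y":0.0423,"z":0,"wx":0,"wy":0,"wz":0,"claw":-0.2},{"x":0.0117,"y":0.0423,"z":0,"wx":0,"wy":0,"wz":0,"claw":-0.2},{"x":0.0117,"y":0.0423,"z":0,"wx":0,"wy":0,"wz":0,"claw":-0.2},{"x":0.0117,"y":0.0423,"z":0,"wx":0,"wy":0,"wz":0,"claw":-0.2}]}' >/dev/null
for i in 1 2; do python3 -m inch '{"steps":[{"x":0,"y":0,"z":0,"wx":0,"wy":0,"wz":-0.148,"claw":-0.2},{"x":0,"y":0,"z":0,"wx":0,"wy":0,"wz":-0.148,"claw":-0.2},{"x":0,"y":0,"z":0,"wx":0,"wy":0,"wz":-0.148,"claw":-0.2},{"x":0,"y":0,"z":0,"wx":0,"wy":0,"wz":-0.148,"claw":-0.2},{"x":0,"y":0,"z":0,"wx":0,"wy":0,"wz":0,"claw":-0.2}]}' >/dev/null; done
python3 go.py .5645 -.2475 .052 78.5
```

```text
t 38.0 pos [ 0.5646 -0.2476  0.3389] rot [-180.    -0.    78.2] gap 0.0512 gf 0.0 F [-0.5 -0.3 -0.5] j6 -19
shift now axes [0.000e+00 1.000e-04 2.869e-01] after turn axes [ 1.000e-04 -1.000e-04  2.869e-01] turn [-0.001 -0.    -0.005]
```

```bash
python3 -m inch '{"steps":[{"x":0,"y":0,"z":0.05,"wx":0,"wy":0,"wz":0,"claw":-0.2},{"x":0,"y":0,"z":0.05,"wx":0,"wy":0,"wz":0,"claw":-0.2},{"x":0,"y":0,"z":0.05,"wx":0,"wy":0,"wz":0,"claw":-0.2},{"x":0,"y":0,"z":0.05,"wx":0,"wy":0,"wz":0,"claw":-0.2},{"x":0,"y":0,"z":0.03,"wx":0,"wy":0,"wz":0,"claw":-0.2}]}'
python3 -m inch '{"steps":[{"x":0,"y":0,"z":0.03,"wx":0,"wy":0,"wz":0,"claw":-0.2},{"x":0,"y":0,"z":0.027,"wx":0,"wy":0,"wz":0,"claw":-0.2},{"x":0,"y":0,"z":0,"wx":0,"wy":0,"wz":0,"claw":1},{"x":0,"y":0,"z":0,"wx":0,"wy":0,"wz":0,"claw":1},{"x":0,"y":0,"z":0,"wx":0,"wy":0,"wz":0,"claw":1}]}'
for i in 1 2; do python3 -m inch '{"steps":[{"x":0,"y":0,"z":0,"wx":0,"wy":0,"wz":0.12,"claw":1},{"x":0,"y":0,"z":0,"wx":0,"wy":0,"wz":0.12,"claw":1},{"x":0,"y":0,"z":0,"wx":0,"wy":0,"wz":0.12,"claw":1},{"x":0,"y":0,"z":0,"wx":0,"wy":0,"wz":0.12,"claw":1},{"x":0,"y":0,"z":0,"wx":0,"wy":0,"wz":0.12,"claw":1}]}'; done
```

```text
time_s: 38.5
ee_pos: [0.5631, -0.2468, 0.1052]
ee_rot: [-179.8, -0.1, 77.8]
ft_force: [0.7, 0.7, 0.0]
finger_gap: 0.0515
grasp_force: 0.0
time_s: 39.0
ee_pos: [0.5636, -0.2476, 0.054]
ee_rot: [-179.9, 0.0, 78.1]
ft_force: [-19.3, 4.4, 23.7]
finger_gap: 0.0098
grasp_force: 61.3
time_s: 39.5
ee_pos: [0.5637, -0.2478, 0.0542]
ee_rot: [-180.0, 0.1, 43.5]
ft_force: [-14.9, 3.0, 5.5]
finger_gap: 0.0101
grasp_force: 63.9
time_s: 40.0
ee_pos: [0.5636, -0.248, 0.0542]
ee_rot: [180.0, 0.1, 9.1]
ft_force: [-14.3, 1.9, 4.8]
finger_gap: 0.0101
grasp_force: 63.9
```

```bash
python3 -m inch '{"steps":[{"x":0,"y":0,"z":0,"wx":0,"wy":0,"wz":0,"claw":1},{"x":0,"y":0,"z":0,"wx":0,"wy":0,"wz":0,"claw":-0.2},{"x":0,"y":0,"z":0,"wx":0,"wy":0,"wz":0,"claw":-0.2},{"x":0,"y":0,"z":0,"wx":0,"wy":0,"wz":0,"claw":-0.2},{"x":0,"y":0,"z":-0.03,"wx":0,"wy":0,"wz":0,"claw":-0.2}]}' >/dev/null
python3 -m inch '{"steps":[{"x":0,"y":0,"z":-0.05,"wx":0,"wy":0,"wz":0,"claw":-0.2},{"x":0,"y":0,"z":-0.05,"wx":0,"wy":0,"wz":0,"claw":-0.2},{"x":0,"y":0,"z":-0.05,"wx":0,"wy":0,"wz":0,"claw":-0.2},{"x":0,"y":0,"z":-0.05,"wx":0,"wy":0,"wz":0,"claw":-1},{"x":0,"y":0,"z":-0.05,"wx":0,"wy":0,"wz":0,"claw":-1}]}' 
python3 -m inch '{"steps":[{"x":-0.04,"y":0,"z":0,"wx":0,"wy":0,"wz":0,"claw":-1},{"x":-0.04,"y":0,"z":0,"wx":0,"wy":0,"wz":0,"claw":-1},{"x":-0.04,"y":0,"z":0,"wx":0,"wy":0,"wz":0,"claw":-1},{"x":0,"y":0,"z":0,"wx":0,"wy":0,"wz":0,"claw":-1},{"x":0,"y":0,"z":0,"wx":0,"wy":0,"wz":0,"claw":-1}]}'
python3 - <<'E'
from h import *
im,d,K,T,P=wtabs('w14.png')
m=(P[:,:,2]>.055)&(P[:,:,2]<.075)&(np.hypot(P[:,:,0]-.562,P[:,:,1]+.249)<.04)
q=P[m]; print('dial',m.sum(), cv2.minAreaRect((q[:,:2]*1000).astype('float32')))
dippers('scene','s14.png')
E
```

```text
time_s: 41.0
ee_pos: [0.5641, -0.2474, 0.3353]
ee_rot: [180.0, -0.1, 9.5]
ft_force: [0.2, -0.9, -1.0]
finger_gap: 0.078
grasp_force: 0.0
time_s: 41.5
ee_pos: [0.4458, -0.2677, 0.3334]
ee_rot: [179.9, -0.1, 9.4]
ft_force: [-0.8, 0.2, 0.3]
finger_gap: 0.0857
grasp_force: 0.0
W red [ 58. 102.] 313 ztop 0.224 cen 496.0 -46.8 size 37x13 long 100.4
W yellow [ 5. 68.] 45 ztop 0.212 cen 530.3 48.3 size 18x8 long 7.5
dial 270 ((562.0611572265625, -248.40505981445312), (46.24829864501953, 10.83944320678711), 9.53217601776123)
scene red px [255. 213.] n 130 top 0.223 cen [ 0.492 -0.046  0.22 ] rect 493.7 -44.5  33x15 long axis 107.1
```

View pics/w14.png

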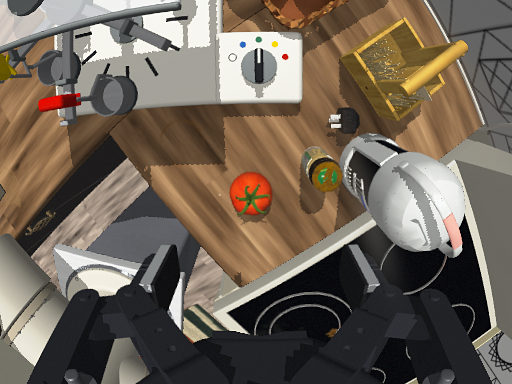

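View pics/s14.png

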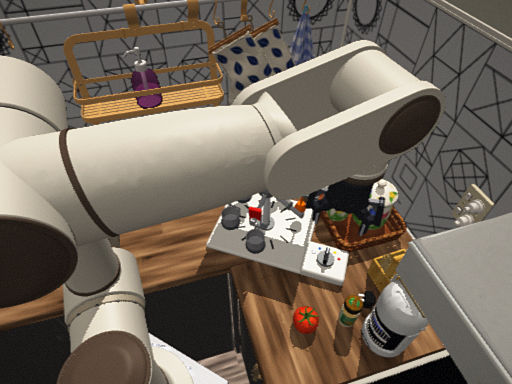

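The dial points at green (258,42) with its bar at 9.5°. Red and yellow hang, the third cup (blue) showed on its hook in the previous scene picture, and nothing is being touched. Handing in.

```bash
python3 -c "
from cell import r
print(r.job_done())"
```

```text
the job is handed in; nothing more can be done
None
```

I handed the job in: the dial went to white first, then the blue, yellow and red dippers (no white one was on the worktop) were hung on hooks 0, 1 and 2, and the dial was set to green; no verdict was returned, and blue was last checked before the final dial turn.

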